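Park the spray can against its sprung stop

ROBOT

A 6-joint arm with a two-finger parallel gripper is mounted at the origin on the work surface. World frame = base frame: x ahead of the robot, y to its left, z up, the work surface at z = 0. Lengths are in m, angles in rad, forces in N, time in s.
With the tool pointing down it reaches from about 0.375 to 0.975 m from the base axis. Payload 3.8 kg.
Tool frame: the origin (TCP) lies at the very end of the fingers, on their centre line; the grasp point (between the pads) lies 19 mm behind it (r.grasp_offset is the distance from the TCP to the grasp point, in m); z points along the fingers, y is the direction in which the jaws open and shut (so a half turn about z gives the same grasp; the last joint's range is limited). The gripper opens to 88 mm and grips with 3 to 60 N. Pads are 18 mm wide; open, the fingers measure 123 mm over their backs; the gripper's body (75 mm by 187 mm) begins 45 mm behind the grasp point.
Start: joints at [1.151, 0.264, 1.604, -0, 1.274, -0.037], TCP at [0.252, 0.626, 0.239] pointing down, gripper open.
Joint ranges: [-2.63, 2.63], [-0.94, 2.18], [0.31, 2.57], [-1.31, 4.45], [0, 2.66], [-2.55, 2.55]. Speed limits (rad/s): [2.57, 2.57, 3.14, 3.14, 3.14, 3.14].

INTERFACE

Orientations are given as a 3x3 rotation matrix whose columns are the frame's x, y, z axes.
In Python, from rig import r gives the robot as it stands.
- The arm moves only by the shell command python3 -m handwheel 'ROWS' [OPENING] [FORCE]. ROWS is JSON, a list of rows, each an object of numbers: "tx", "ty", "tz": the shift along the tool's x, y, z in units of 1 m (1.0 is 1 m); "roll": the turn about the tool's z in units of 30 degrees (1.0 is 30 degrees). A call has 1 to 12 rows; each row is the pose to reach, as a shift and turn from the pose commanded when the call began, along the tool's axes at that moment; what a row does not reach only later rows make up. A row lasts 1/12 s, in which the tool goes at most 41.7 mm and 7.16 degrees, less where a joint would pass 70% of its speed; a pose out of reach is approached as far as the arm can. A call with a number of a shift or a turn outside -1 to 1 is refused whole. A call with a gripper value outside its range is refused whole. OPENING is the closure, from 0 (fully open) to 1 (shut), set as the call begins (- or left out, the last holds). The fingers move at their own pace and stop on an object; FORCE is the grip in N (left out, the last holds). Time passes only in rows, so rows that repeat a pose let the fingers close. It gives the time, the measured TCP pose, the force and the opening at its end, in the units of the state.
- r.get_state(): the state, without advancing time (a new reading comes with each control period).
- r.snapshot(name): name is "scene" or "side" or "wrist"; returns a dict with "img" (384x512x3 uint8, blue, green, red), "vfov" (degrees; the focal length in pixels is half the picture's height over the tangent of half this angle, whatever the lens; pixels are square), "cx", "cy" (the principal point, pixels), "pose" (4x4, takes a point from camera to world coordinates). Camera axes: x right, y down, z forward; pixel columns grow to the right and rows downward; lengths in m; the calibration is good to about 2 mm. The wrist camera is an equidistant fisheye: a pixel r from the principal point sees the ray r / f radians off the axis. A picture is of the moment at which its call begins. There is no depth.
- r.hand_in(): hands the job in, once; it reports no verdict.
The state is a dict: "time_s": time; "joint_pos": joint angles; "dq": joint speeds; "effort": joint torques, N m; "eef_pos": TCP position; "tool_rot": TCP orientation; "ft_force": force on the tool from outside, world axes, zero at the start; "wrist_torque": the same for the moment, N m; "finger_gap": opening from 0.0 (shut) to 1.0 (fully open).
Only numpy, scipy, OpenCV 4.12 (cv2) and the standard library are available. Lean on these libraries where they do the work, as an engineer would, in place of code of your own. Each camera call takes 0.05 s, during which the arm holds its last target.

TASK

Put the orange spray can away in its parking bay: keep it standing on the bench and push it low on its side so that it slides between the two steel kerbs and up to the black rubber pad at the end, without lifting it, tipping it or touching its spray head. Press it firmly enough for a moment that the sprung pad gives a little, but gently enough not to ram the pad to the end of its travel or squeeze the thin can, then let go and move clear, leaving it resting against the pad. Leave the blue can, the tape roll and the jar where they are.

Things in the scene. Friction and masses are not known exactly. Their poses are not given: they have to be found in the camera images.
- can: The orange spray can with a white band, loose: cylinder 60 mm diameter up to 145 mm, metal dome, then a white spray head 18 mm wide from 165 to 187 mm. 0.33 to 0.55 kg; drags on the bench with 1.5 to 4 N and tends to topple when pushed above about 40 mm. More than 22 N from the fingers dents it. Origin: centre of its underside; z along the can.
- bay: Parking bay fixed to the bench: lane along its x axis, 64 mm wide between steel kerbs 10 mm high, 8 mm thick, yellow floor flush with the bench. Straight kerbs from x = -40 to +95 mm; flared ones before them open the mouth to 105 mm at x = -80 mm. Push along its +x, roughly to the robot's left. Origin: on the bench, on the lane's centre line.
- endstop: End stop on the bay, same origin and axes: grey bracket 80 wide, 62 high, front at x = +112 mm, with a black sprung rubber pad, 26 mm diameter, centred 30 mm up. How far the pad is screwed out is not measured: its face is anywhere from x = +40 to +70 mm. It gives 1 mm per 3 N, 7 mm at most; 5 N for 0.3 s is a firm press. Released, it may push the can back a few mm, still touching.
- blue_can: A blue spray can of the same shape and size, loose, to be left alone. Origin: centre of its underside.
- tape: A grey roll of tape lying flat, 90 mm outside diameter, 48 mm high, loose, to be left alone. Origin: centre of its underside.
- jar: An amber glass jar with a black lid, 64 mm diameter, 85 mm high, loose, to be left alone. Origin: centre of its underside.

How it is judged:
On the way:
1. the can, standing upright in the lane, is pressed against the pad with at least 5 N for 0.3 s (x of can in the frame of bay between 0 and 0.05 m and y of can in the frame of bay between -0.005 and 0.005 m and angle between can's own z axis and vertical below 0.1 rad and contact force between can and endstop above 5 N), for 0.3 s.
At the end, for the whole second after the job is handed in: The orange can stands upright (within 3 degrees) on the bench inside the bay, its centre within 5 mm of the lane's centre line and 0 to 50 mm past the bay's origin, still resting against the pad (at least 0.3 N), at rest, released (x of can in the frame of bay between 0 and 0.05 m and y of can in the frame of bay between -0.005 and 0.005 m and angle between can's own z axis and vertical below 0.05 rad and height (world z) of can below 0.004 m and contact force between can and endstop above 0.3 N and linear speed of can below 0.01 m/s); the robot touches nothing.
It fails at once if the can tips more than 15 degrees (angle between can's own z axis and vertical above 0.26 rad).
It fails at once if the can is lifted more than 12 mm off the bench (height (world z) of can above 0.012 m).
It fails at once if the can is squeezed or shoved, or the pad rammed, with more than 22 N (contact force between any of the fingers, the arm and can above 22 N or contact force between can and endstop above 22 N).
It fails at once if the spray head is touched (contact force between any of the fingers, the arm and can_c2 above 0.5 N).
It fails at once if the blue can, tape roll or jar is moved more than 15 mm (distance of any of blue_can, tape, jar from where it was at the start of the episode above 0.015 m).
It also fails if it takes over 72 s, if anything falls off the work surface, if the arm or the gripper's body presses on something with over 40 N, if the wrist force passes 120 N, or if a joint passes its speed limit or range.

## Working session

There is one attempt and no reset: what is moved stays moved. The work goes in short steps, Python scripts to look and compute and a shell command to move; the robot and the scene stay as the last step left them, time stands still between calls to the robot, and variables do not carry over. Pictures are saved under pics/ and viewed, and the job is handed in when it is done.

```bash
ls; mkdir -p pics; python3 - <<'E'
from rig import r
import cv2
print(r.get_state())
for n in ["scene","side","wrist"]:
    s=r.snapshot(n); cv2.imwrite(f"pics/{n}0.png",s["img"]); print(n,s["vfov"],s["cx"],s["cy"],s["pose"].tolist() if hasattr(s["pose"],"tolist") else s["pose"])
E
```

```text
pics
{'time_s': 0.0, 'joint_pos': array([ 1.15107722e+00,  2.64751930e-01,  1.60533872e+00, -4.97386860e-06,
        1.27370061e+00, -3.68951773e-02]), 'dq': array([-0.00136541, -0.00153362,  0.001608  , -0.00123371, -0.00084804,
       -0.00149025]), 'effort': array([-2.92838420e-03, -5.02117825e+01, -3.56864512e+01,  7.23713008e-02,
        2.97486945e-02, -1.77400470e-04]), 'eef_pos': array([0.25185661, 0.6255024 , 0.23740788]), 'tool_rot': array([[-9.27613992e-01,  3.73539137e-01, -8.91596808e-04],
       [ 3.73540193e-01,  9.27611818e-01, -2.00971113e-03],
       [ 7.63499753e-05, -2.19728341e-03, -9.99997583e-01]]), 'ft_force': array([ 0.28195097, -0.34891734,  0.24214999]), 'wrist_torque': array([ 0.00680739, -0.04586957, -0.00216416]), 'finger_gap': 1.000965710570847}
scene 44.48214051111542 256.8049549037084 192.70286711640898 [[-0.15363963169203965, 0.7441757467575663, -0.6500748583904421, 1.2108118937247994], [0.987965138020719, 0.1275951258338114, -0.08743208746882353, 0.12859988950118278], [0.01788154437504099, -0.6556843309102885, -0.7548233624958166, 0.7949559690677145], [0.0, 0.0, 0.0, 1.0]]
side 42.01731516691571 253.41921229661602 198.60554270902153 [[-0.9639872591079656, -0.19409265733122286, 0.18181475365771904, 0.3809633216281277], [-0.2653063215331032, 0.7493094887675319, -0.6067518815772341, 0.6432652400676327], [-0.018469435077615396, -0.6331376867736155, -0.7738188092537357, 0.8146309018236289], [0.0, 0.0, 0.0, 1.0]]
wrist 65.70646984690485 254.6121106857497 189.58174671270362 [[0.37430737973433115, 0.8966253662204337, 0.23655218901225677, 0.19134346896548357], [0.9273036369485834, -0.36153904698343065, -0.0969406127907216, 0.6504775674969067], [-0.0013965594677783767, 0.2556412919627501, -0.9667706964245798, 0.38241963934936013], [0.0, 0.0, 0.0, 1.0]]
```

View pics/scene0.png

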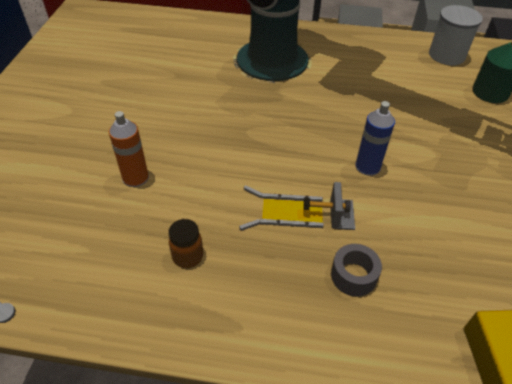

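View pics/side0.png

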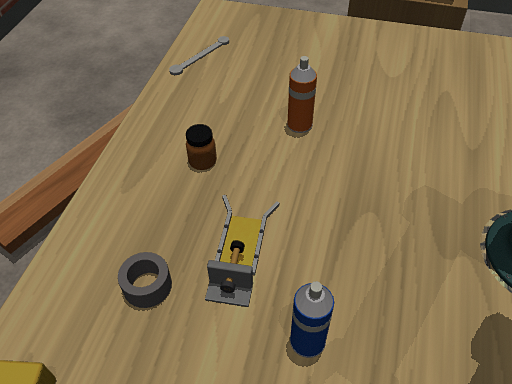

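View pics/wrist0.png

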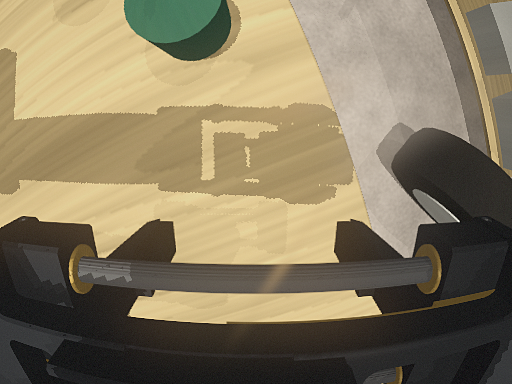

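```bash
cat > h.py <<'E'
import numpy as np,cv2
def K(s): return s["img"].shape[0]/2/np.tan(np.radians(s["vfov"]/2))
def ray(s,p,z):
    f=K(s);P=np.array(s["pose"]);d=P[:3,:3]@np.array([(p[0]-s["cx"])/f,(p[1]-s["cy"])/f,1.]);o=P[:3,3]
    return o+d*(z-o[2])/d[2]
def proj(s,X):
    P=np.array(s["pose"]);c=P[:3,:3].T@(np.array(X)-P[:3,3]);f=K(s);return np.array([s["cx"]+f*c[0]/c[2],s["cy"]+f*c[1]/c[2]])
E
python3 - <<'E'
from rig import r
from h import *
for n,(x,y,w,h),(ox,oy,ow,oh) in [("scene",(230,175,140,65),(95,105,70,90)),("side",(195,190,100,120),(265,50,70,95))]:
    s=r.snapshot(n); im=s["img"]; np.savez(f"{n}.npz",**{k:np.array(v) for k,v in s.items()})
    a=cv2.resize(im[y:y+h,x:x+w],None,fx=5,fy=5,interpolation=cv2.INTER_CUBIC); cv2.imwrite(f"pics/{n}_bay.png",a)
    hsv=cv2.cvtColor(im,cv2.COLOR_BGR2HSV)
    for nm,lo,hi in [("yellow",(22,220,120),(32,255,255)),("orange",(0,170,60),(14,255,255)),("blue",(110,150,40),(130,255,255))]:
        m=cv2.inRange(hsv,lo,hi); nn,_,st,c=cv2.connectedComponentsWithStats(m)
        print(n,nm,[(st[i].tolist(),c[i].round(1).tolist()) for i in range(1,nn) if st[i][4]>40])
E
```

```text
scene yellow [([263, 199, 59, 23, 860], [286.4, 210.3]), ([310, 207, 12, 6, 63], [315.7, 209.1]), ([477, 310, 35, 74, 1592], [499.2, 339.2])]
scene orange [([110, 130, 30, 19, 260], [125.8, 141.3]), ([116, 149, 32, 36, 768], [132.8, 167.9]), ([170, 237, 31, 17, 171], [185.0, 248.0])]
scene blue []
side yellow []
side orange [([289, 74, 28, 19, 267], [302.2, 85.7]), ([288, 96, 27, 35, 748], [300.4, 113.5]), ([186, 138, 29, 16, 177], [200.6, 147.8])]
side blue [([293, 298, 40, 29, 240], [310.9, 317.3]), ([290, 320, 37, 36, 508], [307.3, 340.5])]
```

View pics/scene_bay.png

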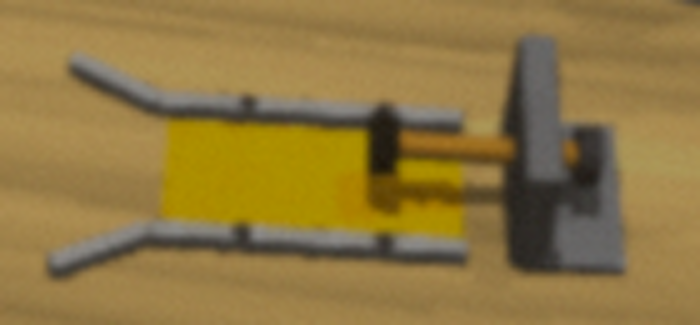

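View pics/side_bay.png

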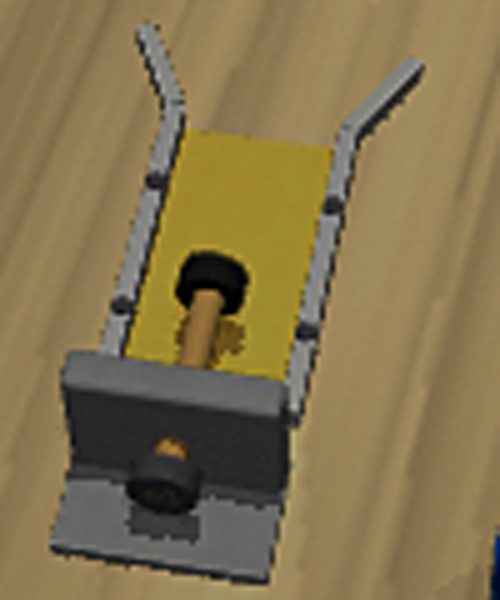

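```bash
cat > m.py <<'E'
from h import *
S={n:dict(np.load(f"{n}.npz")) for n in("scene","side")}
off={"scene":(230,175),"side":(195,190)}
# crop pixel, bay coords (x,y,z)
L={"scene":[((160,98),(-.04,.036,.01)),((462,114),(.095,.036,.01)),((150,228),(-.04,-.036,.01)),((466,242),(.095,-.036,.01)),((74,60),(-.08,.0565,.01)),((54,260),(-.08,-.0565,.01)),((167,118),(-.04,.032,0))],
"side":[((176,106),(-.04,-.036,.01)),((346,134),(-.04,.036,.01)),((295,415),(.095,.036,.01)),((146,30),(-.08,-.0565,.01)),((415,66),(-.08,.0565,.01)),((187,130),(-.04,-.032,0)),((334,148),(-.04,.032,0))]}
A=[];B=[]
for n in L:
    a=[];b=[]
    for p,X in L[n]:
        px=(np.array(p)+.5)/5-.5+off[n]; w=ray(S[n],px,X[2]); a.append(X[:2]);b.append(w[:2])
    def fit(a,b):
        a=np.array(a);b=np.array(b);ma=a.mean(0);mb=b.mean(0);H=(a-ma).T@(b-mb);th=np.arctan2(H[0,1]-H[1,0],H[0,0]+H[1,1])
        R=np.array([[np.cos(th),-np.sin(th)],[np.sin(th),np.cos(th)]]);t=mb-R@ma;return th,t,(b-(a@R.T+t))@R
    th,t,res=fit(a,b);print(n,np.degrees(th).round(2),t.round(4));print((res*1000).round(1).tolist());A+=a;B+=b
th,t,res=fit(A,B);print("all",np.degrees(th).round(2),t.round(4))
R=np.array([[np.cos(th),-np.sin(th)],[np.sin(th),np.cos(th)]])
def tobay(w):return R.T@(np.array(w[:2])-t)
np.savez("bay.npz",th=th,t=t)
if __name__=="__main__":
  for n,lows in [("scene",None),("side",None)]:
    s=S[n];im=s["img"];hsv=cv2.cvtColor(im,cv2.COLOR_BGR2HSV)
    # pad
    p={"scene":(384,140),"side":(208,278)}[n];px=(np.array(p)+.5)/5-.5+off[n]
    print("pad face-ish",tobay(ray(s,px,.03)).round(4))
    for v in [(95,100,70,100),(265,50,70,95)][n=="side":][:1]:
        x,y,w,h=v; c=im[y:y+h,x:x+w]; cv2.imwrite(f"pics/{n}_can.png",cv2.resize(c,None,fx=6,fy=6,interpolation=cv2.INTER_CUBIC))
E
python3 m.py
```

```text
scene 95.63 [0.569 0.092]
[[0.1, -0.2], [-1.7, -0.0], [-0.5, -0.8], [-2.5, 1.0], [0.6, -1.0], [0.4, 0.1], [3.6, 0.9]]
side 95.47 [0.5684 0.0943]
[[-2.5, 0.1], [0.7, -1.1], [-2.1, 1.1], [-0.0, 0.1], [1.4, 0.9], [1.5, 1.0], [1.0, -2.0]]
all 95.54 [0.5687 0.0932]
pad face-ish [0.0554 0.0016]
pad face-ish [ 0.0524 -0.003 ]
```

View pics/scene_can.png

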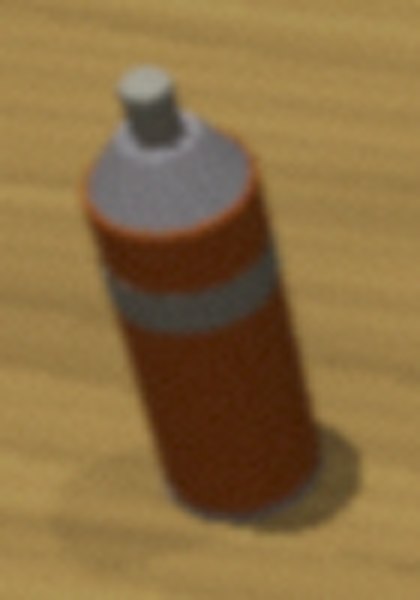

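View pics/side_can.png

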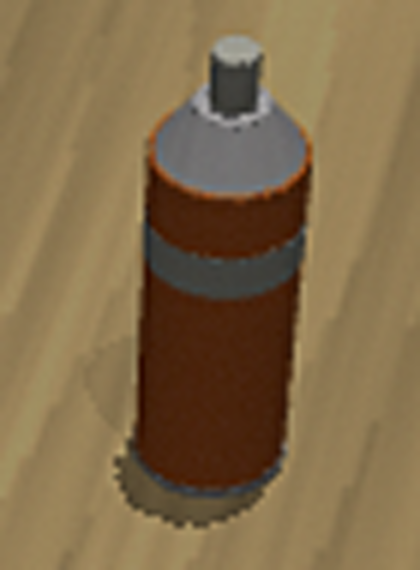

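```bash
cat > c.py <<'E'
from m import *
print('---')
o={"scene":(95,100),"side":(265,50)}
for n,hd,bt in [("scene",(147,86),(238,515)),("side",(238,49),(207,493))]:
    s=S[n];f=lambda p:(np.array(p)+.5)/6-.5+o[n]
    w=ray(s,f(hd),.187); b=ray(s,f(bt),0); d=np.array(s["pose"])[:2,3]-b[:2]; c=b[:2]-.03*d/np.linalg.norm(d)
    print(n,"head",w.round(4),"base centre",c.round(4),"bay",tobay(w).round(4),tobay(c).round(4))
for nm,pts,z in [("blue",{"scene":(384,105.5),"side":(316.5,286.5)},.187),("jarlid",{"scene":(183.5,228),"side":(199.5,131)},.085),("tape",{"scene":(356.5,263),"side":(145,270)},.048)]:
    for n in pts: w=ray(S[n],pts[n],z); print(nm,n,w.round(3),tobay(w).round(3))
E
python3 c.py | sed '1,/---/d'
```

```text
scene head [ 0.5282 -0.2442  0.187 ] base centre [ 0.5252 -0.2545] bay [-0.3319  0.0729] [-0.3418  0.0768]
side head [ 0.5265 -0.2444  0.187 ] base centre [ 0.527  -0.2485] bay [-0.332   0.0746] [-0.3361  0.0745]
blue scene [0.408 0.28  0.187] [0.202 0.142]
blue side [0.399 0.284 0.187] [0.206 0.15 ]
jarlid scene [ 0.709 -0.076  0.085] [-0.182 -0.124]
jarlid side [ 0.713 -0.079  0.085] [-0.185 -0.127]
tape scene [0.708 0.253 0.048] [ 0.146 -0.154]
tape side [0.705 0.249 0.048] [ 0.142 -0.15 ]
```

```bash
python3 -m handwheel 2>&1 | head -30; python3 -m handwheel --help 2>&1 | head -30; python3 - <<'E'
from rig import r
print(r.get_state()['time_s'])
E
```

```text
invalid input
invalid input: not JSON, or not a number
0.25
```

```bash
python3 -m handwheel '[{"tx":-0.03,"ty":-0.03},{"tx":-0.24,"ty":-0.265},{"tx":-0.24,"ty":-0.265},{"tx":-0.24,"ty":-0.265},{"tx":-0.24,"ty":-0.265},{"tx":-0.24,"ty":-0.265},{"tx":-0.24,"ty":-0.265},{"tx":-0.24,"ty":-0.265},{"tx":-0.24,"ty":-0.265},{"tx":-0.24,"ty":-0.265},{"tx":-0.24,"ty":-0.265}]'; python3 -m handwheel '[{"tx":-0.24,"ty":-0.265},{"tx":-0.24,"ty":-0.265},{"tx":-0.24,"ty":-0.265},{"tx":-0.24,"ty":-0.265},{"tx":-0.24,"ty":-0.265},{"tx":-0.24,"ty":-0.265},{"tx":-0.24,"ty":-0.265},{"tx":-0.24,"ty":-0.265},{"tx":-0.24,"ty":-0.265},{"tx":-0.24,"ty":-0.265},{"tx":-0.24,"ty":-0.265}]'
python3 - <<'E'
from rig import r
import cv2
for n in["scene","side","wrist"]: cv2.imwrite(f"pics/{n}1.png",r.snapshot(n)["img"])
s=r.get_state();print(s['eef_pos'],s['tool_rot'].round(4),s['ft_force'])
E
```

```text
[0.25206884 0.62605475 0.23849834] [[-9.276e-01  3.735e-01 -1.000e-04]
 [ 3.735e-01  9.276e-01 -3.000e-04]
 [ 0.000e+00 -3.000e-04 -1.000e+00]] [-0.09303945 -0.02823064 -0.32687497]schema error: expected keys tx, ty, tz, roll
schema error: expected keys tx, ty, tz, roll
```

All four keys are needed in every row.

```bash
python3 -m handwheel '[{"tx":-0.24,"ty":-0.265,"tz":0,"roll":0},{"tx":-0.24,"ty":-0.265,"tz":0,"roll":0},{"tx":-0.24,"ty":-0.265,"tz":0,"roll":0},{"tx":-0.24,"ty":-0.265,"tz":0,"roll":0},{"tx":-0.24,"ty":-0.265,"tz":0,"roll":0},{"tx":-0.24,"ty":-0.265,"tz":0,"roll":0},{"tx":-0.24,"ty":-0.265,"tz":0,"roll":0},{"tx":-0.24,"ty":-0.265,"tz":0,"roll":0},{"tx":-0.24,"ty":-0.265,"tz":0,"roll":0},{"tx":-0.24,"ty":-0.265,"tz":0,"roll":0}]'; python3 -m handwheel '[{"tx":-0.24,"ty":-0.265,"tz":0,"roll":0},{"tx":-0.24,"ty":-0.265,"tz":0,"roll":0},{"tx":-0.24,"ty":-0.265,"tz":0,"roll":0},{"tx":-0.24,"ty":-0.265,"tz":0,"roll":0},{"tx":-0.24,"ty":-0.265,"tz":0,"roll":0},{"tx":-0.24,"ty":-0.265,"tz":0,"roll":0},{"tx":-0.24,"ty":-0.265,"tz":0,"roll":0},{"tx":-0.24,"ty":-0.265,"tz":0,"roll":0},{"tx":-0.24,"ty":-0.265,"tz":0,"roll":0},{"tx":-0.24,"ty":-0.265,"tz":0,"roll":0}]'
python3 - <<'E'
from rig import r
import cv2
for n in["scene","side","wrist"]: cv2.imwrite(f"pics/{n}1.png",r.snapshot(n)["img"])
s=r.get_state();print(s['eef_pos'],s['tool_rot'].round(4),s['ft_force'])
E
```

```text
time_s: 1.23
eef_pos: [0.3769, 0.2869, 0.239]
tool_rot: [[-0.926, 0.377, 0.001], [0.377, 0.926, -0.001], [-0.002, -0.001, -1.0]]
ft_force: [0.6, 0.3, -0.0]
finger_gap: 1.0
time_s: 2.07
eef_pos: [0.5013, -0.0482, 0.239]
tool_rot: [[-0.926, 0.377, 0.001], [0.377, 0.926, -0.001], [-0.002, -0.001, -1.0]]
ft_force: [0.5, 0.7, 0.1]
finger_gap: 1.005
[ 0.49938012 -0.04395769  0.23852034] [[-9.275e-01  3.739e-01 -6.000e-04]
 [ 3.739e-01  9.275e-01  1.000e-03]
 [ 9.000e-04  7.000e-04 -1.000e+00]] [ 0.1120722  -0.88062091  0.20656587]
```

View pics/scene1.png

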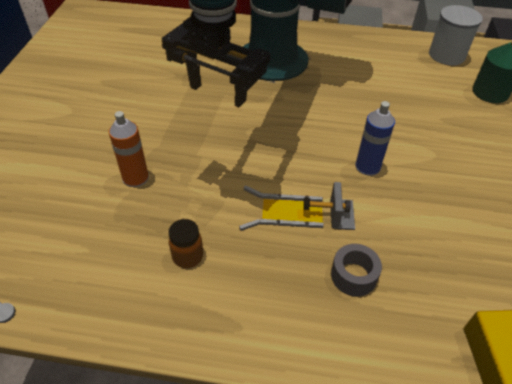

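View pics/side1.png

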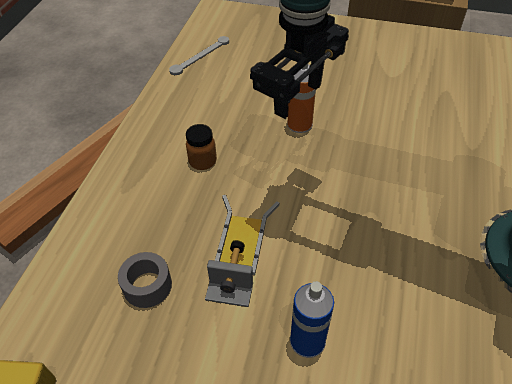

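View pics/wrist1.png

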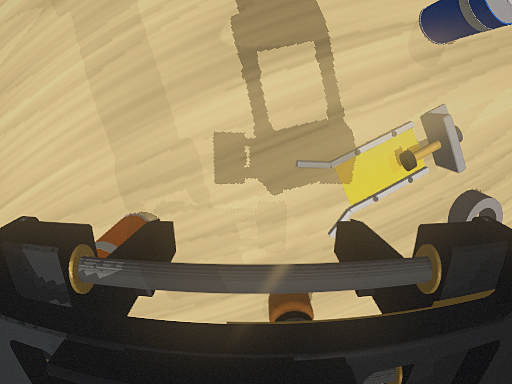

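```bash
python3 - <<'E'
import cv2
a=cv2.imread("pics/scene1.png")[0:110,150:290];b=cv2.imread("pics/side1.png")[0:130,235:365]
cv2.imwrite("pics/g1.png",cv2.resize(a,None,fx=5,fy=5,interpolation=cv2.INTER_CUBIC).clip(0,255)*1);
import numpy as np
f=lambda i:(255*(i/255.)**0.5).astype('uint8')
cv2.imwrite("pics/g1.png",f(cv2.resize(a,None,fx=5,fy=5)));cv2.imwrite("pics/g2.png",f(cv2.resize(b,None,fx=4.5,fy=4.5)))
w=cv2.imread("pics/wrist1.png");cv2.imwrite("pics/g3.png",f(cv2.resize(w,None,fx=1.5,fy=1.5)))
E
```

```text
(no output)
```

View pics/g1.png

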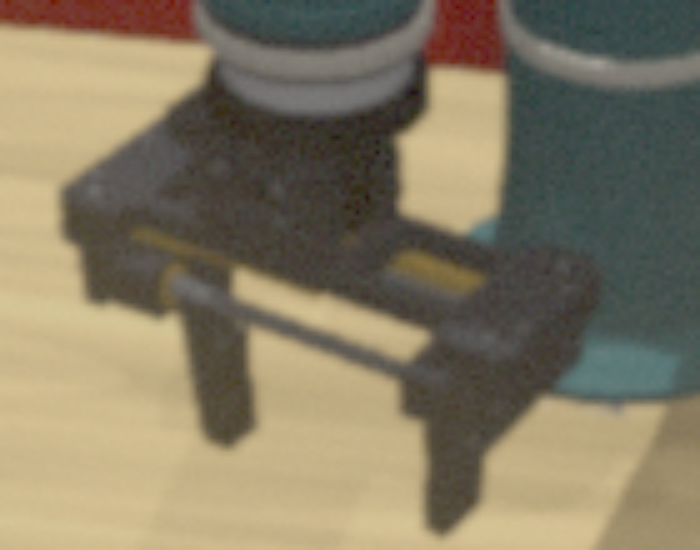

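View pics/g2.png

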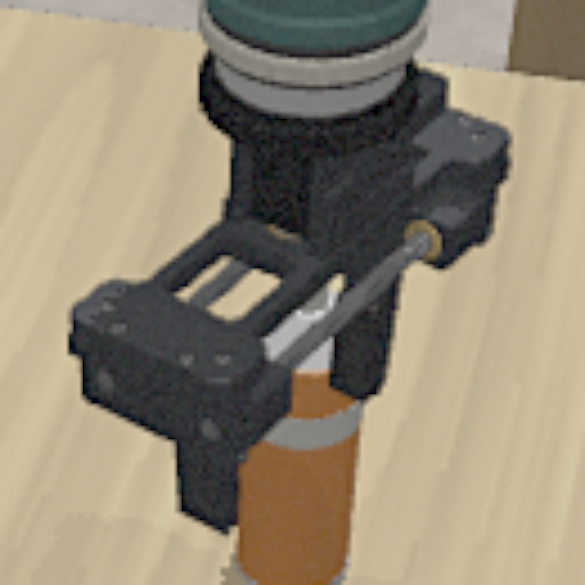

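View pics/g3.png

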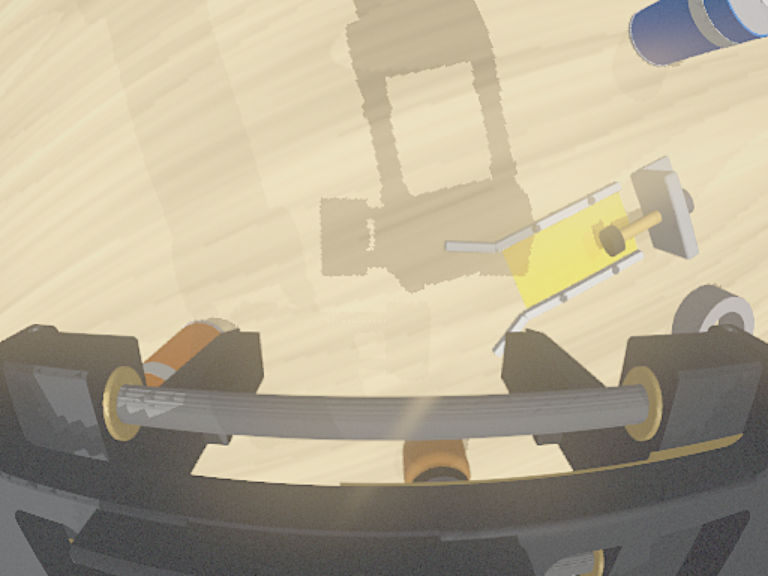

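```bash
R='{"tx":0.34,"ty":0.29,"tz":-0.05,"roll":0}'; python3 -m handwheel '[{"tx":0.34,"ty":0.29,"tz":-0.05,"roll":0},{"tx":0.34,"ty":0.29,"tz":-0.05,"roll":0},{"tx":0.34,"ty":0.29,"tz":-0.05,"roll":0},{"tx":0.34,"ty":0.29,"tz":-0.05,"roll":0},{"tx":0.34,"ty":0.29,"tz":-0.05,"roll":0},{"tx":0.34,"ty":0.29,"tz":-0.05,"roll":0},{"tx":0.34,"ty":0.29,"tz":-0.05,"roll":0},{"tx":0.34,"ty":0.29,"tz":-0.05,"roll":0},{"tx":0.34,"ty":0.29,"tz":-0.05,"roll":0},{"tx":0.34,"ty":0.29,"tz":-0.05,"roll":0},{"tx":0.34,"ty":0.29,"tz":-0.05,"roll":0},{"tx":0.34,"ty":0.29,"tz":-0.05,"roll":0}]'; python3 -m handwheel '[{"tx":0.34,"ty":0.29,"tz":-0.05,"roll":0},{"tx":0.34,"ty":0.29,"tz":-0.05,"roll":0},{"tx":0.34,"ty":0.29,"tz":-0.05,"roll":0},{"tx":0.34,"ty":0.29,"tz":-0.05,"roll":0},{"tx":0.34,"ty":0.29,"tz":-0.05,"roll":0},{"tx":0.34,"ty":0.29,"tz":-0.05,"roll":0},{"tx":0.34,"ty":0.29,"tz":-0.05,"roll":0},{"tx":0.34,"ty":0.29,"tz":-0.05,"roll":0},{"tx":0.34,"ty":0.29,"tz":-0.05,"roll":0},{"tx":0.34,"ty":0.29,"tz":-0.05,"roll":0},{"tx":0.34,"ty":0.29,"tz":-0.05,"roll":0},{"tx":0.34,"ty":0.29,"tz":-0.05,"roll":0}]'; python3 -c "
from rig import r
print(r.get_state()['joint_pos'].round(3))"
```

```text
time_s: 3.22
eef_pos: [0.2879, 0.3567, 0.2898]
tool_rot: [[-0.931, 0.366, -0.001], [0.366, 0.931, 0.004], [0.002, 0.004, -1.0]]
ft_force: [-0.5, -0.6, -0.5]
finger_gap: 0.998
time_s: 4.22
eef_pos: [0.0795, 0.7512, 0.3369]
tool_rot: [[-0.93, 0.368, -0.002], [0.368, 0.93, 0.0], [0.002, -0.0, -1.0]]
ft_force: [-0.8, -1.0, -0.3]
finger_gap: 1.001
[1.431 0.382 1.274 0.002 1.485 0.237]
```

```bash
python3 -m handwheel '[{"tx":0.29,"ty":0.26,"tz":0,"roll":0},{"tx":0.29,"ty":0.26,"tz":0,"roll":0},{"tx":0.29,"ty":0.26,"tz":0,"roll":0},{"tx":0.29,"ty":0.26,"tz":0,"roll":0},{"tx":0.29,"ty":0.26,"tz":0,"roll":0},{"tx":0.29,"ty":0.26,"tz":0,"roll":0},{"tx":0.29,"ty":0.26,"tz":0,"roll":0},{"tx":0.29,"ty":0.26,"tz":0,"roll":0},{"tx":0.29,"ty":0.26,"tz":0,"roll":0},{"tx":0.29,"ty":0.26,"tz":0,"roll":0},{"tx":0.29,"ty":0.26,"tz":0,"roll":0}]';python3 -c "
from rig import r
print(r.get_state()['joint_pos'].round(3))"
```

```text
time_s: 5.13
eef_pos: [-0.0753, 0.9994, 0.3084]
tool_rot: [[-0.928, 0.372, -0.003], [0.372, 0.927, 0.039], [0.017, 0.036, -0.999]]
ft_force: [0.5, 0.3, -0.7]
finger_gap: 0.998
[1.621e+00 1.025e+00 3.110e-01 1.000e-03 1.767e+00 4.310e-01]
```

```bash
python3 -m handwheel '[{"tx":0.12,"ty":0.25,"tz":0,"roll":0},{"tx":0.12,"ty":0.25,"tz":0,"roll":0},{"tx":0.12,"ty":0.25,"tz":0,"roll":0},{"tx":0.12,"ty":0.25,"tz":0,"roll":0},{"tx":0.12,"ty":0.25,"tz":0,"roll":0},{"tx":0.12,"ty":0.25,"tz":0,"roll":0},{"tx":0.12,"ty":0.25,"tz":0,"roll":0},{"tx":0.12,"ty":0.25,"tz":0,"roll":0}]';python3 -c "
from rig import r
print(r.get_state()['joint_pos'].round(3))"
```

```text
time_s: 5.8
eef_pos: [-0.074, 1.0322, 0.25]
tool_rot: [[-0.927, 0.374, -0.005], [0.373, 0.925, 0.072], [0.032, 0.065, -0.997]]
ft_force: [0.9, 0.8, 0.5]
finger_gap: 1.006
[1.618 1.084 0.311 0.002 1.675 0.43 ]
```

```bash
python3 -m handwheel '[{"tx":0.2,"ty":0.5,"tz":-0.2,"roll":0},{"tx":0.2,"ty":0.5,"tz":-0.2,"roll":0},{"tx":0.2,"ty":0.5,"tz":-0.2,"roll":0},{"tx":0.2,"ty":0.5,"tz":-0.2,"roll":0},{"tx":0.2,"ty":0.5,"tz":-0.2,"roll":0},{"tx":0.2,"ty":0.5,"tz":-0.2,"roll":0},{"tx":0.2,"ty":0.5,"tz":-0.2,"roll":0},{"tx":0.2,"ty":0.5,"tz":-0.2,"roll":0},{"tx":0.2,"ty":0.5,"tz":-0.2,"roll":0},{"tx":0.2,"ty":0.5,"tz":-0.2,"roll":0}]';python3 -c "
from rig import r
print(r.get_state()['joint_pos'].round(3))"
```

```text
time_s: 6.63
eef_pos: [-0.0565, 1.0361, 0.2779]
tool_rot: [[-0.927, 0.374, -0.007], [0.371, 0.922, 0.108], [0.047, 0.097, -0.994]]
ft_force: [-0.8, 0.4, -0.6]
finger_gap: 0.995
[1.6   1.056 0.312 0.004 1.665 0.413]
```

```bash
python3 -m handwheel '[{"tx":-0.08,"ty":-0.2,"tz":0,"roll":0},{"tx":-0.08,"ty":-0.2,"tz":0,"roll":0},{"tx":-0.08,"ty":-0.2,"tz":0,"roll":0},{"tx":-0.08,"ty":-0.2,"tz":0,"roll":0},{"tx":-0.08,"ty":-0.2,"tz":0,"roll":0},{"tx":-0.08,"ty":-0.2,"tz":0,"roll":0}]';python3 -c "
from rig import r
print(r.get_state()['joint_pos'].round(3))"
```

```text
time_s: 7.13
eef_pos: [-0.0572, 0.8211, 0.2546]
tool_rot: [[-0.927, 0.374, -0.007], [0.371, 0.922, 0.108], [0.047, 0.097, -0.994]]
ft_force: [-0.2, -0.0, -0.0]
finger_gap: 1.001
[1.609 0.469 1.304 0.003 1.259 0.42 ]
```

```bash
python3 -m handwheel '[{"tx":0.42,"ty":0.9,"tz":0,"roll":0},{"tx":0.42,"ty":0.9,"tz":0,"roll":0},{"tx":0.42,"ty":0.9,"tz":0,"roll":0},{"tx":0.42,"ty":0.9,"tz":0,"roll":0},{"tx":0.42,"ty":0.9,"tz":0,"roll":0},{"tx":0.42,"ty":0.9,"tz":0,"roll":0},{"tx":0.42,"ty":0.9,"tz":0,"roll":0},{"tx":0.42,"ty":0.9,"tz":0,"roll":0},{"tx":0.42,"ty":0.9,"tz":0,"roll":0},{"tx":0.42,"ty":0.9,"tz":0,"roll":0},{"tx":0.42,"ty":0.9,"tz":0,"roll":0},{"tx":0.42,"ty":0.9,"tz":0,"roll":0}]'; python3 -m handwheel '[{"tx":0.42,"ty":0.9,"tz":0,"roll":0},{"tx":0.42,"ty":0.9,"tz":0,"roll":0},{"tx":0.42,"ty":0.9,"tz":0,"roll":0},{"tx":0.42,"ty":0.9,"tz":0,"roll":0},{"tx":0.42,"ty":0.9,"tz":0,"roll":0},{"tx":0.42,"ty":0.9,"tz":0,"roll":0},{"tx":0.42,"ty":0.9,"tz":0,"roll":0},{"tx":0.42,"ty":0.9,"tz":0,"roll":0},{"tx":0.42,"ty":0.9,"tz":0,"roll":0},{"tx":0.42,"ty":0.9,"tz":0,"roll":0},{"tx":0.42,"ty":0.9,"tz":0,"roll":0},{"tx":0.42,"ty":0.9,"tz":0,"roll":0}]';python3 -c "
from rig import r
print(r.get_state()['joint_pos'].round(3))"
```

```text
time_s: 8.13
eef_pos: [-0.0678, 1.0638, 0.2388]
tool_rot: [[-0.927, 0.374, -0.01], [0.369, 0.917, 0.149], [0.065, 0.135, -0.989]]
ft_force: [-0.6, 1.0, 0.5]
finger_gap: 1.0
time_s: 9.13
eef_pos: [-0.0664, 1.0905, 0.1879]
tool_rot: [[-0.927, 0.374, -0.012], [0.366, 0.912, 0.182], [0.079, 0.165, -0.983]]
ft_force: [-0.8, -0.5, 0.4]
finger_gap: 0.997
[1.607 1.149 0.311 0.005 1.498 0.419]
```

```bash
python3 -m handwheel '[{"tx":0.4,"ty":0.9,"tz":-0.6,"roll":0},{"tx":0.4,"ty":0.9,"tz":-0.6,"roll":0},{"tx":0.4,"ty":0.9,"tz":-0.6,"roll":0},{"tx":0.4,"ty":0.9,"tz":-0.6,"roll":0},{"tx":0.4,"ty":0.9,"tz":-0.6,"roll":0},{"tx":0.4,"ty":0.9,"tz":-0.6,"roll":0},{"tx":0.4,"ty":0.9,"tz":-0.6,"roll":0},{"tx":0.4,"ty":0.9,"tz":-0.6,"roll":0},{"tx":0.4,"ty":0.9,"tz":-0.6,"roll":0},{"tx":0.4,"ty":0.9,"tz":-0.6,"roll":0},{"tx":0.4,"ty":0.9,"tz":-0.6,"roll":0},{"tx":0.4,"ty":0.9,"tz":-0.6,"roll":0}]'; python3 -m handwheel '[{"tx":0.42,"ty":0.9,"tz":-0.3,"roll":0},{"tx":0.42,"ty":0.9,"tz":-0.3,"roll":0},{"tx":0.42,"ty":0.9,"tz":-0.3,"roll":0},{"tx":0.42,"ty":0.9,"tz":-0.3,"roll":0},{"tx":0.42,"ty":0.9,"tz":-0.3,"roll":0},{"tx":0.42,"ty":0.9,"tz":-0.3,"roll":0},{"tx":0.42,"ty":0.9,"tz":-0.3,"roll":0},{"tx":0.42,"ty":0.9,"tz":-0.3,"roll":0},{"tx":0.42,"ty":0.9,"tz":-0.3,"roll":0},{"tx":0.42,"ty":0.9,"tz":-0.3,"roll":0},{"tx":0.42,"ty":0.9,"tz":-0.3,"roll":0},{"tx":0.42,"ty":0.9,"tz":-0.3,"roll":0}]';python3 -c "
from rig import r
print(r.get_state()['joint_pos'].round(3))"
```

```text
time_s: 10.13
eef_pos: [-0.0564, 1.052, 0.3391]
tool_rot: [[-0.927, 0.375, -0.014], [0.363, 0.906, 0.218], [0.094, 0.197, -0.976]]
ft_force: [0.8, -0.3, -0.2]
finger_gap: 1.0
time_s: 11.13
eef_pos: [-0.0563, 1.0497, 0.3739]
tool_rot: [[-0.927, 0.375, -0.016], [0.36, 0.898, 0.253], [0.109, 0.229, -0.967]]
ft_force: [0.1, 0.0, 0.8]
finger_gap: 0.998
[1.598 0.968 0.312 0.009 1.606 0.411]
```

```bash
python3 -m handwheel '[{"tx":0.42,"ty":0.9,"tz":0.1,"roll":0},{"tx":0.42,"ty":0.9,"tz":0.1,"roll":0},{"tx":0.42,"ty":0.9,"tz":0.1,"roll":0},{"tx":0.42,"ty":0.9,"tz":0.1,"roll":0},{"tx":0.42,"ty":0.9,"tz":0.1,"roll":0},{"tx":0.42,"ty":0.9,"tz":0.1,"roll":0},{"tx":0.42,"ty":0.9,"tz":0.1,"roll":0},{"tx":0.42,"ty":0.9,"tz":0.1,"roll":0},{"tx":0.42,"ty":0.9,"tz":0.1,"roll":0},{"tx":0.42,"ty":0.9,"tz":0.1,"roll":0},{"tx":0.42,"ty":0.9,"tz":0.1,"roll":0},{"tx":0.42,"ty":0.9,"tz":0.1,"roll":0}]' | head -3
python3 -m handwheel '[{"tx":0.42,"ty":0.9,"tz":0,"roll":0},{"tx":0.42,"ty":0.9,"tz":0,"roll":0},{"tx":0.42,"ty":0.9,"tz":0,"roll":0},{"tx":0.42,"ty":0.9,"tz":0,"roll":0},{"tx":0.42,"ty":0.9,"tz":0,"roll":0},{"tx":0.42,"ty":0.9,"tz":0,"roll":0},{"tx":0.42,"ty":0.9,"tz":0,"roll":0},{"tx":0.42,"ty":0.9,"tz":0,"roll":0},{"tx":0.42,"ty":0.9,"tz":0,"roll":0},{"tx":0.42,"ty":0.9,"tz":0,"roll":0},{"tx":0.42,"ty":0.9,"tz":0,"roll":0},{"tx":0.42,"ty":0.9,"tz":0,"roll":0}]'| head -3
python3 -m handwheel '[{"tx":0.42,"ty":0.9,"tz":-0.2,"roll":0},{"tx":0.42,"ty":0.9,"tz":-0.2,"roll":0},{"tx":0.42,"ty":0.9,"tz":-0.2,"roll":0},{"tx":0.42,"ty":0.9,"tz":-0.2,"roll":0},{"tx":0.42,"ty":0.9,"tz":-0.2,"roll":0},{"tx":0.42,"ty":0.9,"tz":-0.2,"roll":0},{"tx":0.42,"ty":0.9,"tz":-0.2,"roll":0},{"tx":0.42,"ty":0.9,"tz":-0.2,"roll":0},{"tx":0.42,"ty":0.9,"tz":-0.2,"roll":0},{"tx":0.42,"ty":0.9,"tz":-0.2,"roll":0},{"tx":0.42,"ty":0.9,"tz":-0.2,"roll":0},{"tx":0.42,"ty":0.9,"tz":-0.2,"roll":0}]'| head -3
```

```text
time_s: 12.13
eef_pos: [-0.059, 1.0968, 0.2939]
tool_rot: [[-0.926, 0.376, -0.017], [0.355, 0.889, 0.289], [0.124, 0.262, -0.957]]
time_s: 13.13
eef_pos: [-0.0601, 1.1152, 0.2802]
tool_rot: [[-0.926, 0.377, -0.019], [0.35, 0.878, 0.325], [0.139, 0.294, -0.946]]
time_s: 14.13
eef_pos: [-0.0594, 1.1046, 0.3437]
tool_rot: [[-0.926, 0.377, -0.021], [0.345, 0.867, 0.36], [0.154, 0.326, -0.933]]
```

```bash
python3 -m handwheel '[{"tx":0.42,"ty":0.9,"tz":0.3,"roll":0},{"tx":0.42,"ty":0.9,"tz":0.3,"roll":0},{"tx":0.42,"ty":0.9,"tz":0.3,"roll":0},{"tx":0.42,"ty":0.9,"tz":0.3,"roll":0},{"tx":0.42,"ty":0.9,"tz":0.3,"roll":0},{"tx":0.42,"ty":0.9,"tz":0.3,"roll":0},{"tx":0.42,"ty":0.9,"tz":0.3,"roll":0},{"tx":0.42,"ty":0.9,"tz":0.3,"roll":0},{"tx":0.42,"ty":0.9,"tz":0.3,"roll":0},{"tx":0.42,"ty":0.9,"tz":0.3,"roll":0},{"tx":0.42,"ty":0.9,"tz":0.3,"roll":0},{"tx":0.42,"ty":0.9,"tz":0.3,"roll":0}]' | head -3
python3 -m handwheel '[{"tx":0.42,"ty":0.9,"tz":0.1,"roll":0},{"tx":0.42,"ty":0.9,"tz":0.1,"roll":0},{"tx":0.42,"ty":0.9,"tz":0.1,"roll":0},{"tx":0.42,"ty":0.9,"tz":0.1,"roll":0},{"tx":0.42,"ty":0.9,"tz":0.1,"roll":0},{"tx":0.42,"ty":0.9,"tz":0.1,"roll":0},{"tx":0.42,"ty":0.9,"tz":0.1,"roll":0},{"tx":0.42,"ty":0.9,"tz":0.1,"roll":0},{"tx":0.42,"ty":0.9,"tz":0.1,"roll":0},{"tx":0.42,"ty":0.9,"tz":0.1,"roll":0},{"tx":0.42,"ty":0.9,"tz":0.1,"roll":0},{"tx":0.42,"ty":0.9,"tz":0.1,"roll":0}]'| head -3
python3 -m handwheel '[{"tx":0.42,"ty":0.9,"tz":0,"roll":0},{"tx":0.42,"ty":0.9,"tz":0,"roll":0},{"tx":0.42,"ty":0.9,"tz":0,"roll":0},{"tx":0.42,"ty":0.9,"tz":0,"roll":0},{"tx":0.42,"ty":0.9,"tz":0,"roll":0},{"tx":0.42,"ty":0.9,"tz":0,"roll":0},{"tx":0.42,"ty":0.9,"tz":0,"roll":0},{"tx":0.42,"ty":0.9,"tz":0,"roll":0},{"tx":0.42,"ty":0.9,"tz":0,"roll":0},{"tx":0.42,"ty":0.9,"tz":0,"roll":0},{"tx":0.42,"ty":0.9,"tz":0,"roll":0},{"tx":0.42,"ty":0.9,"tz":0,"roll":0}]'| head -3
python3 -m handwheel '[{"tx":0.42,"ty":0.9,"tz":0.3,"roll":0},{"tx":0.42,"ty":0.9,"tz":0.3,"roll":0},{"tx":0.42,"ty":0.9,"tz":0.3,"roll":0},{"tx":0.42,"ty":0.9,"tz":0.3,"roll":0},{"tx":0.42,"ty":0.9,"tz":0.3,"roll":0},{"tx":0.42,"ty":0.9,"tz":0.3,"roll":0},{"tx":0.42,"ty":0.9,"tz":0.3,"roll":0},{"tx":0.42,"ty":0.9,"tz":0.3,"roll":0},{"tx":0.42,"ty":0.9,"tz":0.3,"roll":0},{"tx":0.42,"ty":0.9,"tz":0.3,"roll":0},{"tx":0.42,"ty":0.9,"tz":0.3,"roll":0},{"tx":0.42,"ty":0.9,"tz":0.3,"roll":0}]' | head -3
```

```text
time_s: 15.13
eef_pos: [-0.0622, 1.1516, 0.251]
tool_rot: [[-0.925, 0.378, -0.023], [0.339, 0.854, 0.395], [0.169, 0.358, -0.918]]
time_s: 16.13
eef_pos: [-0.0627, 1.1623, 0.2588]
tool_rot: [[-0.925, 0.379, -0.025], [0.332, 0.84, 0.429], [0.183, 0.388, -0.903]]
time_s: 17.13
eef_pos: [-0.0625, 1.1591, 0.3082]
tool_rot: [[-0.925, 0.38, -0.027], [0.325, 0.825, 0.462], [0.198, 0.419, -0.886]]
time_s: 18.13
eef_pos: [-0.0641, 1.1861, 0.2659]
tool_rot: [[-0.924, 0.381, -0.028], [0.318, 0.809, 0.495], [0.211, 0.448, -0.869]]
```

```bash
python3 -m handwheel '[{"tx":0.5,"ty":0.8,"tz":0.3,"roll":0},{"tx":0.5,"ty":0.8,"tz":0.3,"roll":0},{"tx":0.5,"ty":0.8,"tz":0.3,"roll":0},{"tx":0.5,"ty":0.8,"tz":0.3,"roll":0},{"tx":0.5,"ty":0.8,"tz":0.3,"roll":0},{"tx":0.5,"ty":0.8,"tz":0.3,"roll":0},{"tx":0.5,"ty":0.8,"tz":0.3,"roll":0},{"tx":0.5,"ty":0.8,"tz":0.3,"roll":0},{"tx":0.5,"ty":0.8,"tz":0.3,"roll":0},{"tx":0.5,"ty":0.8,"tz":0.3,"roll":0},{"tx":0.5,"ty":0.8,"tz":0.3,"roll":0},{"tx":0.5,"ty":0.8,"tz":0.3,"roll":0}]' | head -3
python3 -m handwheel '[{"tx":0.5,"ty":0.8,"tz":0.1,"roll":0},{"tx":0.5,"ty":0.8,"tz":0.1,"roll":0},{"tx":0.5,"ty":0.8,"tz":0.1,"roll":0},{"tx":0.5,"ty":0.8,"tz":0.1,"roll":0},{"tx":0.5,"ty":0.8,"tz":0.1,"roll":0},{"tx":0.5,"ty":0.8,"tz":0.1,"roll":0},{"tx":0.5,"ty":0.8,"tz":0.1,"roll":0},{"tx":0.5,"ty":0.8,"tz":0.1,"roll":0},{"tx":0.5,"ty":0.8,"tz":0.1,"roll":0},{"tx":0.5,"ty":0.8,"tz":0.1,"roll":0},{"tx":0.5,"ty":0.8,"tz":0.1,"roll":0},{"tx":0.5,"ty":0.8,"tz":0.1,"roll":0}]';python3 -c "
from rig import r
import numpy as np
s=r.get_state();print(s['joint_pos'].round(3))
R=s['tool_rot'];print(R.round(4)); th=np.load('bay.npz')['th'];print(R.T@[np.cos(th),np.sin(th),0])
print(R.T@(np.array([.56,-.43,.36])-s['eef_pos']))"
```

```text
time_s: 19.13
eef_pos: [-0.1028, 1.2019, 0.2445]
tool_rot: [[-0.924, 0.382, -0.031], [0.31, 0.792, 0.526], [0.225, 0.476, -0.85]]
time_s: 20.13
eef_pos: [-0.1306, 1.1931, 0.3046]
tool_rot: [[-0.923, 0.383, -0.035], [0.3, 0.775, 0.556], [0.24, 0.502, -0.831]]
ft_force: [0.1, -0.4, 0.5]
finger_gap: 0.998
[ 1.664  1.085  0.312 -0.018  1.154  0.478]
[[-0.9232  0.3827 -0.0352]
 [ 0.3002  0.7753  0.5557]
 [ 0.24    0.5024 -0.8306]]
[0.3879195  0.73472875 0.55649989]
[-1.11156665 -0.96626289 -0.97227432]
```

```bash
cat > d.py <<'E'
import sys,numpy as np
from rig import r
s=r.get_state();R=s['tool_rot'];p=s['eef_pos']
z=np.load('bay.npz');th=float(z['th']);t=z['t'];c,sn=np.cos(th),np.sin(th)
B=np.array([[c,-sn],[sn,c]])
pb=B.T@(p[:2]-t)
print("t",round(s['time_s'],2),"world",p.round(4),"bay",pb.round(4),"z",p[2].round(4),"ft_bay",(B.T@s['ft_force'][:2]).round(1),s['ft_force'][2].round(1),"gap",round(s['finger_gap']*88,1))
print("tilt",np.degrees(np.arccos(-R[2,2])).round(2),"az-lead",np.degrees(np.arctan2(R[1,2],R[0,2])).round(1),"lead in tool",np.degrees(np.arctan2(R[2,1],R[2,0])).round(2))
a=sys.argv[1:]
if a:
    v=list(map(float,a[1:4]))
    w=np.array(v) if a[0]=='w' else np.r_[B@v[:2]+t,v[2]]
    d=w-p;print("delta tool",(R.T@d).round(4),"len",np.linalg.norm(d).round(3))
E
python3 d.py w .15 .85 .32; python3 d.py w .42 .45 .32
```

```text
t 20.13 world [-0.1306  1.1931  0.3046] bay [1.1623 0.5899] z 0.3046 ft_bay [-0.4 -0. ] 0.5 gap 87.8
tilt 33.84 az-lead 93.6 lead in tool 64.47
delta tool [-0.3584 -0.1509 -0.2133] len 0.444
t 20.13 world [-0.1306  1.1931  0.3046] bay [1.1623 0.5899] z 0.3046 ft_bay [-0.4 -0. ] 0.5 gap 87.8
tilt 33.84 az-lead 93.6 lead in tool 64.47
delta tool [-0.7277 -0.3577 -0.4451] len 0.925
```

```bash
python3 -m handwheel '[{"tx":-0.36,"ty":-0.15,"tz":-0.21,"roll":1},{"tx":-0.36,"ty":-0.15,"tz":-0.21,"roll":1},{"tx":-0.36,"ty":-0.15,"tz":-0.21,"roll":1},{"tx":-0.36,"ty":-0.15,"tz":-0.21,"roll":1},{"tx":-0.36,"ty":-0.15,"tz":-0.21,"roll":1},{"tx":-0.36,"ty":-0.15,"tz":-0.21,"roll":1},{"tx":-0.36,"ty":-0.15,"tz":-0.21,"roll":1},{"tx":-0.36,"ty":-0.15,"tz":-0.21,"roll":1},{"tx":-0.36,"ty":-0.15,"tz":-0.21,"roll":1},{"tx":-0.36,"ty":-0.15,"tz":-0.21,"roll":1},{"tx":-0.36,"ty":-0.15,"tz":-0.21,"roll":1}]' 0.59 10;python3 d.py w .42 .45 .32
```

```text
time_s: 21.05
eef_pos: [0.1502, 0.8534, 0.3175]
tool_rot: [[-0.608, 0.793, -0.035], [0.647, 0.521, 0.556], [0.459, 0.316, -0.83]]
ft_force: [0.6, 0.2, -0.1]
finger_gap: 0.41
t 21.05 world [0.1502 0.8534 0.3175] bay [0.797  0.3431] z 0.3175 ft_bay [ 0.2 -0.6] -0.1 gap 36.0
tilt 33.88 az-lead 93.6 lead in tool 34.51
delta tool [-0.424   0.0045 -0.2359] len 0.485
```

```bash
python3 -m handwheel '[{"tx":-0.42,"ty":0,"tz":-0.24,"roll":1},{"tx":-0.42,"ty":0,"tz":-0.24,"roll":1},{"tx":-0.42,"ty":0,"tz":-0.24,"roll":1},{"tx":-0.42,"ty":0,"tz":-0.24,"roll":1},{"tx":-0.42,"ty":0,"tz":-0.24,"roll":1},{"tx":-0.42,"ty":0,"tz":-0.24,"roll":1},{"tx":-0.42,"ty":0,"tz":-0.24,"roll":1},{"tx":-0.42,"ty":0,"tz":-0.24,"roll":1},{"tx":-0.42,"ty":0,"tz":-0.24,"roll":1},{"tx":-0.42,"ty":0,"tz":-0.24,"roll":1},{"tx":-0.42,"ty":0,"tz":-0.24,"roll":1},{"tx":-0.42,"ty":0,"tz":-0.24,"roll":1}]';python3 d.py w .52 .03 .32; python3 -c "
from rig import r
print(r.get_state()['joint_pos'].round(3))"
```

```text
time_s: 22.05
eef_pos: [0.415, 0.4469, 0.3242]
tool_rot: [[-0.13, 0.991, -0.032], [0.822, 0.125, 0.556], [0.555, 0.046, -0.831]]
ft_force: [0.1, 0.4, 0.4]
finger_gap: 0.412
t 22.05 world [0.415  0.4469 0.3242] bay [0.3669 0.1188] z 0.3242 ft_bay [ 0.4 -0.2] 0.4 gap 36.3
tilt 33.83 az-lead 93.3 lead in tool 4.7
delta tool [-0.3585  0.0515 -0.2317] len 0.43
[ 0.494 -0.093  1.938  0.601  1.102  0.129]
```

```bash
python3 -m handwheel '[{"tx":-0.36,"ty":0.05,"tz":-0.23,"roll":0.13},{"tx":-0.36,"ty":0.05,"tz":-0.23,"roll":0.13},{"tx":-0.36,"ty":0.05,"tz":-0.23,"roll":0.13},{"tx":-0.36,"ty":0.05,"tz":-0.23,"roll":0.13},{"tx":-0.36,"ty":0.05,"tz":-0.23,"roll":0.13},{"tx":-0.36,"ty":0.05,"tz":-0.23,"roll":0.13},{"tx":-0.36,"ty":0.05,"tz":-0.23,"roll":0.13},{"tx":-0.36,"ty":0.05,"tz":-0.23,"roll":0.13},{"tx":-0.36,"ty":0.05,"tz":-0.23,"roll":0.13},{"tx":-0.36,"ty":0.05,"tz":-0.23,"roll":0.13},{"tx":-0.36,"ty":0.05,"tz":-0.23,"roll":0.13}]';python3 d.py b -.44 .074 .32; python3 -c "
from rig import r
print(r.get_state()['joint_pos'].round(3))"
```

```text
time_s: 22.97
eef_pos: [0.519, 0.0278, 0.3166]
tool_rot: [[-0.059, 0.998, -0.032], [0.83, 0.067, 0.554], [0.555, 0.006, -0.832]]
ft_force: [-0.0, -0.2, -0.4]
finger_gap: 0.407
t 22.97 world [0.519  0.0278 0.3166] bay [-0.0603  0.0557] z 0.3166 ft_bay [-0.2  0.1] -0.4 gap 35.8
tilt 33.69 az-lead 93.3 lead in tool 0.67
delta tool [-0.3144 -0.007  -0.2137] len 0.38
[-0.339  0.022  1.84   0.537  1.537 -0.498]
```

```bash
python3 -m handwheel '[{"tx":-0.32,"ty":-0.007,"tz":-0.21,"roll":0},{"tx":-0.32,"ty":-0.007,"tz":-0.21,"roll":0},{"tx":-0.32,"ty":-0.007,"tz":-0.21,"roll":0},{"tx":-0.32,"ty":-0.007,"tz":-0.21,"roll":0},{"tx":-0.32,"ty":-0.007,"tz":-0.21,"roll":0},{"tx":-0.32,"ty":-0.007,"tz":-0.21,"roll":0},{"tx":-0.32,"ty":-0.007,"tz":-0.21,"roll":0},{"tx":-0.32,"ty":-0.007,"tz":-0.21,"roll":0},{"tx":-0.32,"ty":-0.007,"tz":-0.21,"roll":0},{"tx":-0.32,"ty":-0.007,"tz":-0.21,"roll":0},{"tx":-0.32,"ty":-0.007,"tz":-0.21,"roll":0}]';python3 d.py b -.44 .074 .1;python3 d.py b -.44 .074 .022; python3 - <<'E'
from rig import r
import cv2
print(r.get_state()['joint_pos'].round(3))
for n in["scene","side","wrist"]: cv2.imwrite(f"pics/{n}2.png",r.snapshot(n)["img"])
E
```

```text
time_s: 23.88
eef_pos: [0.5379, -0.352, 0.3117]
tool_rot: [[-0.059, 0.998, -0.034], [0.828, 0.068, 0.556], [0.557, 0.005, -0.83]]
ft_force: [1.0, 1.3, 0.6]
finger_gap: 0.409
t 23.88 world [ 0.5379 -0.352   0.3117] bay [-0.4401  0.0736] z 0.3117 ft_bay [ 1.2 -1.1] 0.6 gap 36.0
tilt 33.86 az-lead 93.5 lead in tool 0.49
delta tool [-0.1178 -0.0014  0.1759] len 0.212
t 23.88 world [ 0.5379 -0.352   0.3117] bay [-0.4401  0.0736] z 0.3117 ft_bay [ 1.2 -1.1] 0.6 gap 36.0
tilt 33.86 az-lead 93.5 lead in tool 0.49
delta tool [-0.1613 -0.0018  0.2407] len 0.29
[-0.81   0.439  1.344  0.379  1.815 -0.874]
```

View pics/scene2.png

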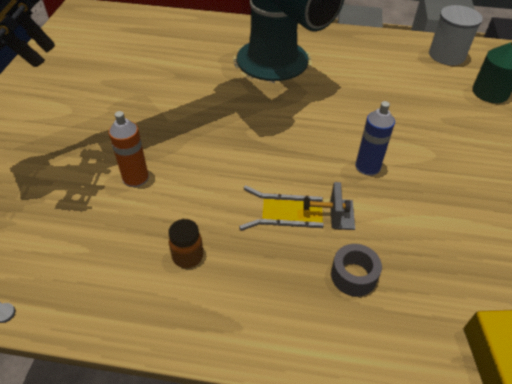

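View pics/wrist2.png

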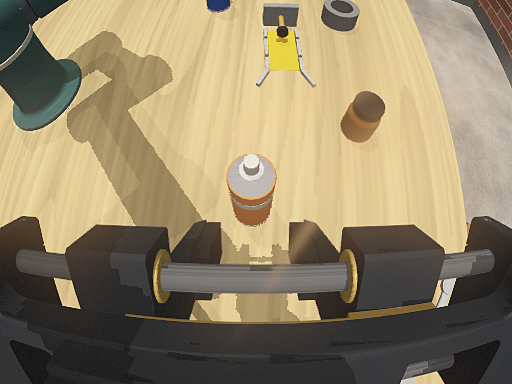

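```bash
python3 -m handwheel '[{"tx":-0.14,"ty":-0.002,"tz":0.209,"roll":0},{"tx":-0.14,"ty":-0.002,"tz":0.209,"roll":0},{"tx":-0.14,"ty":-0.002,"tz":0.209,"roll":0},{"tx":-0.14,"ty":-0.002,"tz":0.209,"roll":0},{"tx":-0.14,"ty":-0.002,"tz":0.209,"roll":0},{"tx":-0.14,"ty":-0.002,"tz":0.209,"roll":0},{"tx":-0.14,"ty":-0.002,"tz":0.209,"roll":0},{"tx":-0.14,"ty":-0.002,"tz":0.209,"roll":0},{"tx":-0.14,"ty":-0.002,"tz":0.209,"roll":0}]';python3 d.py b -.44 .074 .023
```

```text
time_s: 24.78
eef_pos: [0.5386, -0.3488, 0.0641]
tool_rot: [[-0.064, 0.997, -0.034], [0.829, 0.073, 0.555], [0.556, 0.007, -0.831]]
ft_force: [0.4, -0.8, -0.2]
finger_gap: 0.411
t 24.78 world [ 0.5386 -0.3488  0.0641] bay [-0.437   0.0726] z 0.0641 ft_bay [-0.8 -0.3] -0.2 gap 36.2
tilt 33.8 az-lead 93.5 lead in tool 0.75
delta tool [-0.0253 -0.0017  0.0324] len 0.041
```

```bash
python3 -m handwheel '[{"tx":-0.012,"ty":-0.001,"tz":0.016,"roll":0},{"tx":-0.024,"ty":-0.0015,"tz":0.032,"roll":0},{"tx":-0.024,"ty":-0.0015,"tz":0.032,"roll":0},{"tx":-0.024,"ty":-0.0015,"tz":0.032,"roll":0}]';python3 d.py b -.375 .074 .023
python3 - <<'E'
from rig import r
import cv2
for n in["scene","side","wrist"]: cv2.imwrite(f"pics/{n}3.png",r.snapshot(n)["img"])
E
```

```text
time_s: 25.12
eef_pos: [0.5363, -0.3514, 0.0221]
tool_rot: [[-0.062, 0.997, -0.035], [0.828, 0.072, 0.556], [0.557, 0.005, -0.83]]
ft_force: [0.5, 0.2, -0.2]
finger_gap: 0.412
t 25.12 world [ 0.5363 -0.3514  0.0221] bay [-0.4394  0.0752] z 0.0221 ft_bay [ 0.2 -0.5] -0.2 gap 36.3
tilt 33.88 az-lead 93.7 lead in tool 0.55
delta tool [ 0.054  -0.0004  0.0351] len 0.064
```

View pics/wrist3.png

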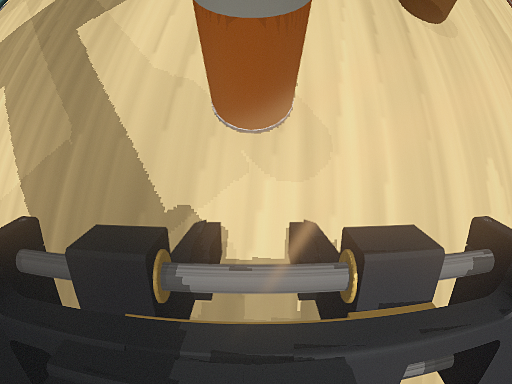

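View pics/scene3.png

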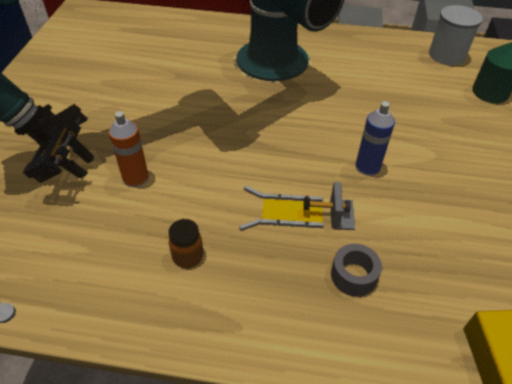

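```bash
python3 -m handwheel '[{"tx":0.015,"ty":0,"tz":0.010,"roll":0},{"tx":0.035,"ty":-0.001,"tz":0.0235,"roll":0},{"tx":0.044,"ty":-0.001,"tz":0.0295,"roll":0},{"tx":0.047,"ty":-0.001,"tz":0.0315,"roll":0},{"tx":0.050,"ty":-0.001,"tz":0.0335,"roll":0},{"tx":0.053,"ty":-0.001,"tz":0.0355,"roll":0},{"tx":0.055,"ty":-0.001,"tz":0.037,"roll":0},{"tx":0.057,"ty":-0.001,"tz":0.038,"roll":0},{"tx":0.059,"ty":-0.001,"tz":0.0395,"roll":0},{"tx":0.061,"ty":-0.001,"tz":0.041,"roll":0}]';python3 d.py b -.34 .068 .023
python3 - <<'E'
from rig import r
import cv2
for n in["wrist"]: cv2.imwrite(f"pics/{n}4.png",r.snapshot(n)["img"])
E
```

```text
time_s: 26.1
eef_pos: [0.5301, -0.2787, 0.0213]
tool_rot: [[-0.062, 0.997, -0.035], [0.828, 0.071, 0.556], [0.557, 0.006, -0.831]]
ft_force: [-0.7, -0.2, 0.0]
finger_gap: 0.413
t 26.1 world [ 0.5301 -0.2787  0.0213] bay [-0.3664  0.0743] z 0.0213 ft_bay [-0.1  0.7] 0.0 gap 36.3
tilt 33.83 az-lead 93.6 lead in tool 0.58
delta tool [0.023  0.0056 0.0134] len 0.027
```

View pics/wrist4.png

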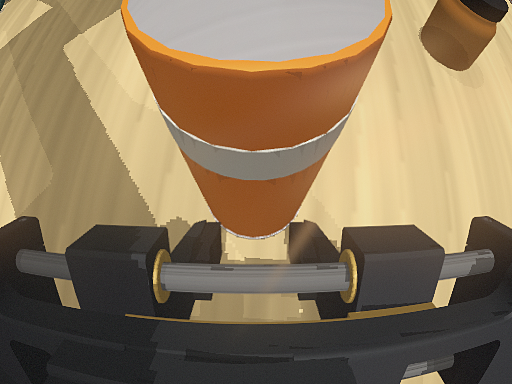

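```bash
python3 -m handwheel '[{"tx":0.0017,"ty":0,"tz":0.0011,"roll":0},{"tx":0.0034,"ty":0,"tz":0.0022,"roll":0},{"tx":0.0051,"ty":0,"tz":0.0033,"roll":0},{"tx":0.0075,"ty":0.0007,"tz":0.0049,"roll":0},{"tx":0.01,"ty":0.0014,"tz":0.0066,"roll":0},{"tx":0.0125,"ty":0.0022,"tz":0.0083,"roll":0},{"tx":0.015,"ty":0.003,"tz":0.01,"roll":0},{"tx":0.018,"ty":0.004,"tz":0.012,"roll":0},{"tx":0.021,"ty":0.005,"tz":0.014,"roll":0},{"tx":0.024,"ty":0.006,"tz":0.016,"roll":0}]';python3 d.py b -.30 .062 .022
python3 - <<'E'
from rig import r
import cv2
for n in["wrist","side","scene"]: cv2.imwrite(f"pics/{n}5.png",r.snapshot(n)["img"])
E
```

```text
time_s: 26.98
eef_pos: [0.534, -0.2487, 0.0215]
tool_rot: [[-0.062, 0.997, -0.035], [0.828, 0.072, 0.556], [0.557, 0.005, -0.83]]
ft_force: [-1.5, -2.9, -0.7]
finger_gap: 0.411
t 26.98 world [ 0.534  -0.2487  0.0215] bay [-0.337   0.0676] z 0.0215 ft_bay [-2.7  1.8] -0.7 gap 36.2
tilt 33.85 az-lead 93.6 lead in tool 0.55
delta tool [0.0311 0.0046 0.0202] len 0.037
```

View pics/wrist5.png

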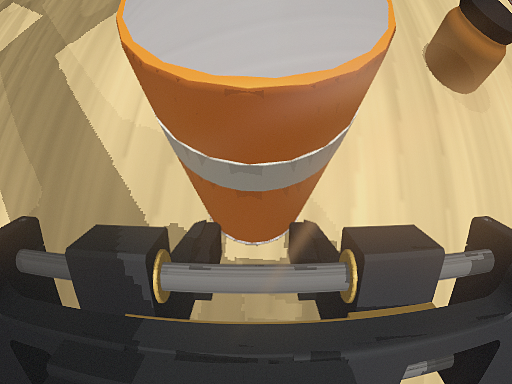

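View pics/side5.png

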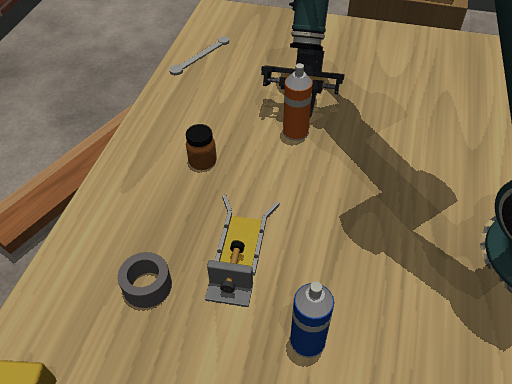

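```bash
python3 -m handwheel '[{"tx":0.0042,"ty":0.0016,"tz":0.0028,"roll":0},{"tx":0.0084,"ty":0.0032,"tz":0.0056,"roll":0},{"tx":0.0125,"ty":0.0048,"tz":0.0084,"roll":0},{"tx":0.0167,"ty":0.0064,"tz":0.0112,"roll":0},{"tx":0.0209,"ty":0.008,"tz":0.014,"roll":0},{"tx":0.0251,"ty":0.0096,"tz":0.0168,"roll":0},{"tx":0.0293,"ty":0.0112,"tz":0.0196,"roll":0},{"tx":0.0334,"ty":0.0128,"tz":0.0224,"roll":0},{"tx":0.0376,"ty":0.0144,"tz":0.0252,"roll":0},{"tx":0.0418,"ty":0.016,"tz":0.028,"roll":0},{"tx":0.046,"ty":0.0176,"tz":0.0308,"roll":0}]';python3 d.py b -.172 .010 .0215
python3 -m handwheel '[{"tx":0.0042,"ty":0.0016,"tz":0.0028,"roll":0},{"tx":0.0084,"ty":0.0032,"tz":0.0056,"roll":0},{"tx":0.0125,"ty":0.0048,"tz":0.0084,"roll":0},{"tx":0.0167,"ty":0.0064,"tz":0.0112,"roll":0},{"tx":0.0209,"ty":0.008,"tz":0.014,"roll":0},{"tx":0.0251,"ty":0.0096,"tz":0.0168,"roll":0},{"tx":0.0293,"ty":0.0112,"tz":0.0196,"roll":0},{"tx":0.0334,"ty":0.0128,"tz":0.0224,"roll":0},{"tx":0.0376,"ty":0.0144,"tz":0.0252,"roll":0},{"tx":0.0418,"ty":0.016,"tz":0.028,"roll":0},{"tx":0.046,"ty":0.0176,"tz":0.0308,"roll":0}]';python3 d.py b -.172 .010 .0215
python3 - <<'E'
from rig import r
import cv2
for n in["wrist","side","scene"]: cv2.imwrite(f"pics/{n}6.png",r.snapshot(n)["img"])
E
```

```text
time_s: 28.05
eef_pos: [0.5477, -0.1922, 0.0216]
tool_rot: [[-0.062, 0.997, -0.035], [0.828, 0.072, 0.556], [0.557, 0.005, -0.831]]
ft_force: [-0.4, -1.9, -0.7]
finger_gap: 0.407
t 28.05 world [ 0.5477 -0.1922  0.0216] bay [-0.282   0.0485] z 0.0216 ft_bay [-1.8  0.6] -0.7 gap 35.8
tilt 33.85 az-lead 93.6 lead in tool 0.56
delta tool [0.0919 0.0357 0.0621] len 0.117
time_s: 28.97
eef_pos: [0.5613, -0.1357, 0.0218]
tool_rot: [[-0.062, 0.997, -0.035], [0.828, 0.072, 0.556], [0.557, 0.006, -0.831]]
ft_force: [-0.5, -2.0, -1.6]
finger_gap: 0.411
t 28.97 world [ 0.5613 -0.1357  0.0218] bay [-0.2271  0.0295] z 0.0218 ft_bay [-2.   0.7] -1.6 gap 36.2
tilt 33.85 az-lead 93.6 lead in tool 0.57
delta tool [0.046  0.0181 0.0313] len 0.058
```

View pics/wrist6.png

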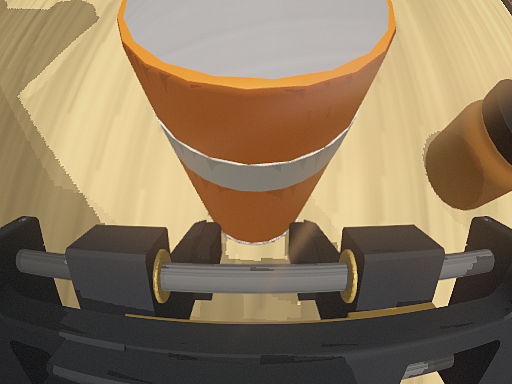

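View pics/side6.png

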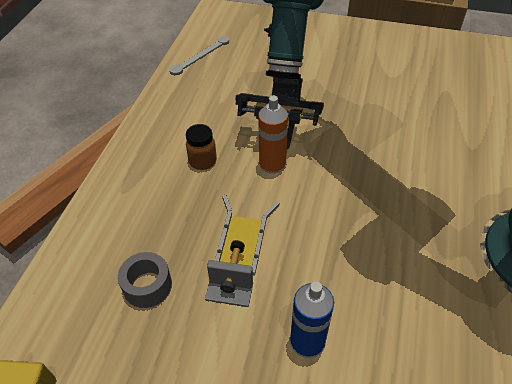

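```bash
python3 -m handwheel '[{"tx":0.0042,"ty":0.0016,"tz":0.0028,"roll":0},{"tx":0.0084,"ty":0.0032,"tz":0.0056,"roll":0},{"tx":0.0125,"ty":0.0048,"tz":0.0084,"roll":0},{"tx":0.0167,"ty":0.0064,"tz":0.0112,"roll":0},{"tx":0.0209,"ty":0.008,"tz":0.014,"roll":0},{"tx":0.0251,"ty":0.0096,"tz":0.0168,"roll":0},{"tx":0.0293,"ty":0.0112,"tz":0.0196,"roll":0},{"tx":0.0334,"ty":0.0126,"tz":0.0224,"roll":0},{"tx":0.0376,"ty":0.0138,"tz":0.0252,"roll":0},{"tx":0.0418,"ty":0.0148,"tz":0.028,"roll":0},{"tx":0.046,"ty":0.0156,"tz":0.0308,"roll":0}]' >/dev/null;python3 d.py b -.115 .010 .0215
python3 - <<'E'
from rig import r
from h import *
for n in["wrist","side","scene"]:
    s=r.snapshot(n);cv2.imwrite(f"pics/{n}7.png",s["img"])
    if n!="wrist": np.savez(f"{n}7.npz",**{k:np.array(v) for k,v in s.items()})
a=cv2.imread("pics/scene7.png")[90:250,180:320];b=cv2.imread("pics/side7.png")[80:220,180:320]
cv2.imwrite("pics/z7.png",np.hstack([cv2.resize(a,(400,457)),cv2.resize(b,(400,400)) if 0 else cv2.copyMakeBorder(cv2.resize(b,(400,400)),0,57,0,0,0)]))
E
```

```text
t 30.03 world [ 0.5729 -0.0794  0.0219] bay [-0.1722  0.0125] z 0.0219 ft_bay [-2.6  0.6] -0.6 gap 35.9
tilt 33.84 az-lead 93.6 lead in tool 0.58
delta tool [0.0473 0.001  0.0322] len 0.057
```

View pics/z7.png

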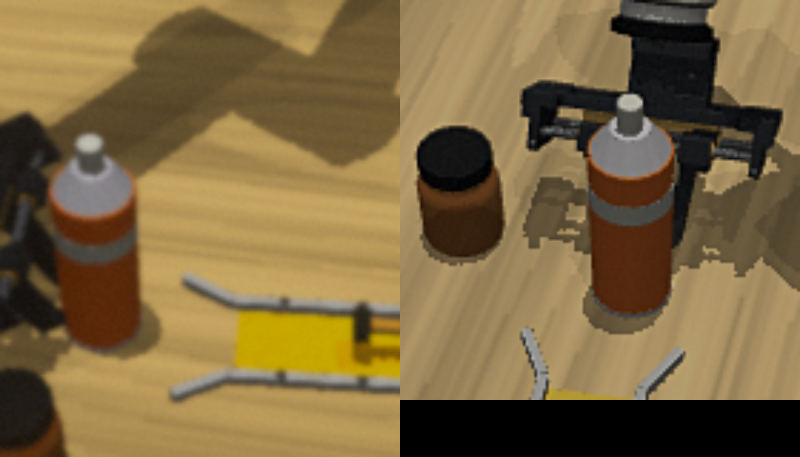

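View pics/wrist7.png

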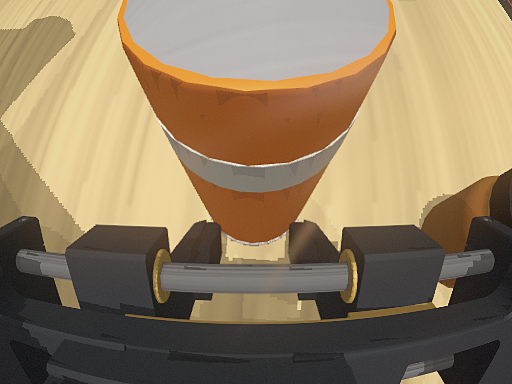

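```bash
cat > c7.py <<'E'
from m import *
print('---')
for n,p in [("scene7",(211.3,139.0)),("side7",(260.1,115.2))]:
    s=dict(np.load(n+".npz"));print(n,tobay(ray(s,p,.187)).round(4))
for n,p in [("scene",(183.5,228)),("side",(199.5,131))]:
  m=cv2.inRange(S[n]["img"],(0,0,0),(45,45,45));nn,_,st,c=cv2.connectedComponentsWithStats(m)
  print(n,[(st[i].tolist(),c[i].round(1).tolist()) for i in range(1,nn) if st[i][4]>100 and abs(c[i]-p).max()<15])
E
python3 c7.py | sed '1,/---/d'
```

```text
scene7 [-0.1403  0.014 ]
side7 [-0.1398  0.0123]
scene [([170, 220, 29, 28, 628], [183.5, 233.3])]
side [([186, 124, 27, 23, 496], [198.6, 135.3])]
```

```bash
python3 -m handwheel '[{"tx":0.0042,"ty":0.0005,"tz":0.0028,"roll":0},{"tx":0.0083,"ty":0.001,"tz":0.0056,"roll":0},{"tx":0.0125,"ty":0.0013,"tz":0.0084,"roll":0},{"tx":0.0166,"ty":0.0015,"tz":0.0112,"roll":0},{"tx":0.0208,"ty":0.0017,"tz":0.014,"roll":0},{"tx":0.0249,"ty":0.0019,"tz":0.0167,"roll":0},{"tx":0.0291,"ty":0.0021,"tz":0.0195,"roll":0},{"tx":0.0332,"ty":0.0023,"tz":0.0223,"roll":0},{"tx":0.0374,"ty":0.0026,"tz":0.0251,"roll":0},{"tx":0.0415,"ty":0.003,"tz":0.0279,"roll":0},{"tx":0.0457,"ty":0.0035,"tz":0.0307,"roll":0}]' >/dev/null;python3 d.py b -.06 .0 .0215
python3 - <<'E'
from rig import r
from h import *
for n in["side","scene"]:
    s=r.snapshot(n);cv2.imwrite(f"pics/{n}8.png",s["img"]);np.savez(f"{n}8.npz",**{k:np.array(v) for k,v in s.items()})
a=cv2.imread("pics/scene8.png")[110:250,160:300];b=cv2.imread("pics/side8.png")[100:240,180:320]
cv2.imwrite("pics/z8.png",np.hstack([cv2.resize(a,(400,400)),cv2.resize(b,(400,400))]))
E
```

```text
t 31.1 world [ 0.5722 -0.0243  0.0219] bay [-0.1172  0.0078] z 0.0219 ft_bay [-3.2  0.2] 0.5 gap 36.1
tilt 33.85 az-lead 93.6 lead in tool 0.55
delta tool [0.0475 0.0064 0.0323] len 0.058
```

View pics/z8.png

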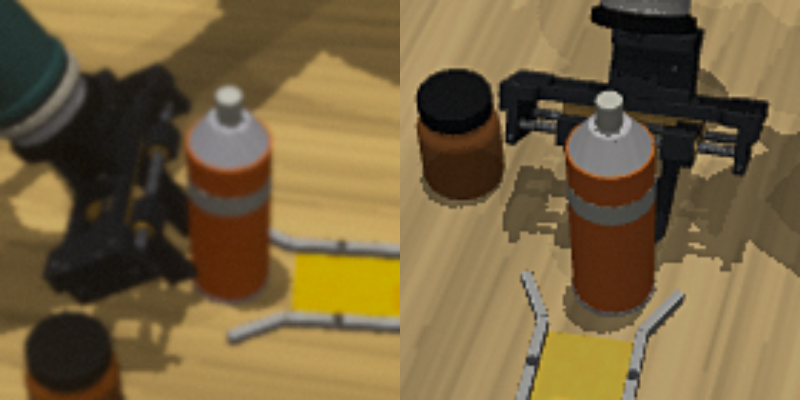

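```bash
python3 -m handwheel '[{"tx":0.0033,"ty":0.0004,"tz":0.0022,"roll":0},{"tx":0.0067,"ty":0.0008,"tz":0.0045,"roll":0},{"tx":0.01,"ty":0.0012,"tz":0.0067,"roll":0},{"tx":0.0133,"ty":0.0018,"tz":0.009,"roll":0},{"tx":0.0166,"ty":0.0025,"tz":0.0112,"roll":0},{"tx":0.02,"ty":0.0032,"tz":0.0134,"roll":0},{"tx":0.0233,"ty":0.0039,"tz":0.0157,"roll":0},{"tx":0.0266,"ty":0.0046,"tz":0.0179,"roll":0},{"tx":0.03,"ty":0.0053,"tz":0.0201,"roll":0},{"tx":0.0333,"ty":0.006,"tz":0.0224,"roll":0},{"tx":0.0366,"ty":0.0064,"tz":0.0246,"roll":0}]' >/dev/null;python3 d.py b -.03 .0 .0215
python3 - <<'E'
from rig import r
from h import *
for n in["side","scene"]:
    s=r.snapshot(n);cv2.imwrite(f"pics/{n}9.png",s["img"]);np.savez(f"{n}9.npz",**{k:np.array(v) for k,v in s.items()})
a=cv2.imread("pics/scene9.png")[120:260,190:330];b=cv2.imread("pics/side9.png")[120:260,180:320]
cv2.imwrite("pics/z9.png",np.hstack([cv2.resize(a,(400,400)),cv2.resize(b,(400,400))]))
E
```

```text
t 32.12 world [0.5756 0.0201 0.0219] bay [-0.0734  0.0001] z 0.0219 ft_bay [-3.6  0.9] -0.3 gap 36.3
tilt 33.84 az-lead 93.6 lead in tool 0.58
delta tool [ 0.0359 -0.0009  0.0245] len 0.043
```

View pics/z9.png

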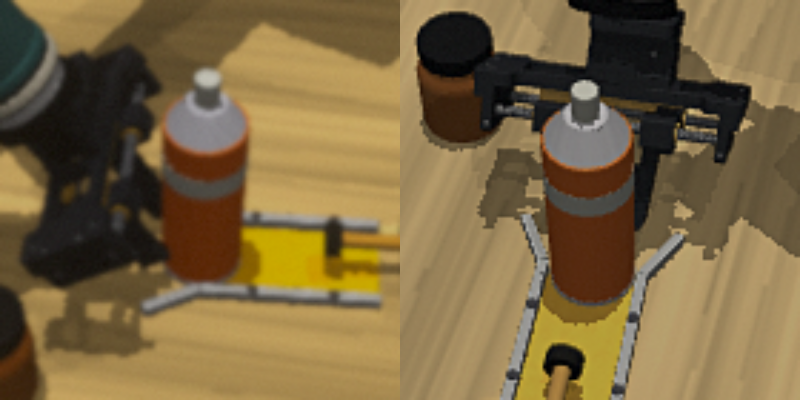

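```bash
python3 -m handwheel '[{"tx":0.0033,"ty":-0.0001,"tz":0.0022,"roll":0},{"tx":0.0067,"ty":-0.0002,"tz":0.0045,"roll":0},{"tx":0.01,"ty":-0.0003,"tz":0.0067,"roll":0},{"tx":0.0133,"ty":-0.0004,"tz":0.009,"roll":0},{"tx":0.0166,"ty":-0.0005,"tz":0.0112,"roll":0},{"tx":0.02,"ty":-0.0006,"tz":0.0134,"roll":0},{"tx":0.0233,"ty":-0.0007,"tz":0.0157,"roll":0},{"tx":0.0266,"ty":-0.0008,"tz":0.0179,"roll":0},{"tx":0.03,"ty":-0.0009,"tz":0.0201,"roll":0},{"tx":0.0333,"ty":-0.001,"tz":0.0224,"roll":0}]' >/dev/null;python3 d.py b -.01 .0 .0215
python3 - <<'E'
from rig import r
from h import *
for n in["side","scene"]:
    s=r.snapshot(n);cv2.imwrite(f"pics/{n}10.png",s["img"]);np.savez(f"{n}10.npz",**{k:np.array(v) for k,v in s.items()})
a=cv2.imread("pics/scene10.png")[120:260,210:350];b=cv2.imread("pics/side10.png")[150:290,180:320]
cv2.imwrite("pics/z10.png",np.hstack([cv2.resize(a,(400,400)),cv2.resize(b,(400,400))]))
E
```

```text
t 33.05 world [0.5716 0.0601 0.0218] bay [-0.0333  0.0003] z 0.0218 ft_bay [-2.3 -0. ] 1.0 gap 36.2
tilt 33.84 az-lead 93.6 lead in tool 0.57
delta tool [ 0.0191 -0.0003  0.0132] len 0.023
```

View pics/z10.png

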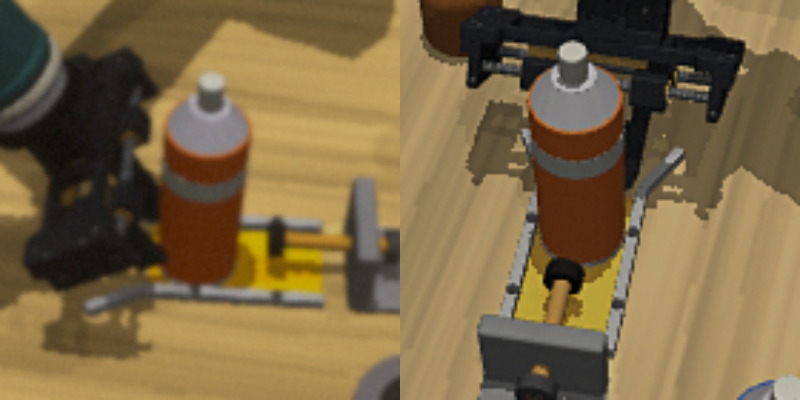

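```bash
python3 -m handwheel '[{"tx":0.0017,"ty":0,"tz":0.0011,"roll":0},{"tx":0.0033,"ty":0,"tz":0.0022,"roll":0},{"tx":0.005,"ty":-0.0001,"tz":0.0034,"roll":0},{"tx":0.0067,"ty":-0.0001,"tz":0.0045,"roll":0},{"tx":0.0083,"ty":-0.0002,"tz":0.0056,"roll":0},{"tx":0.01,"ty":-0.0002,"tz":0.0067,"roll":0}]' >/dev/null;python3 d.py
python3 -m handwheel '[{"tx":0.0012,"ty":0,"tz":0.0008,"roll":0},{"tx":0.0025,"ty":0,"tz":0.0017,"roll":0},{"tx":0.0037,"ty":-0.0001,"tz":0.0025,"roll":0}]' >/dev/null;python3 d.py
python3 -m handwheel '[{"tx":0.0008,"ty":0,"tz":0.0006,"roll":0},{"tx":0.0017,"ty":0,"tz":0.0011,"roll":0}]' >/dev/null;python3 d.py
python3 - <<'E'
from rig import r
from h import *
for n in["side","scene"]:
    s=r.snapshot(n);cv2.imwrite(f"pics/{n}11.png",s["img"])
a=cv2.imread("pics/scene11.png")[120:260,210:350];b=cv2.imread("pics/side11.png")[150:290,180:320]
cv2.imwrite("pics/z11.png",np.hstack([cv2.resize(a,(400,400)),cv2.resize(b,(400,400))]))
E
```

```text
t 33.65 world [0.5707 0.0717 0.0218] bay [-0.0215  0.0001] z 0.0218 ft_bay [-2.9  0.3] 0.7 gap 36.4
tilt 33.84 az-lead 93.6 lead in tool 0.58
t 33.9 world [0.5702 0.0762 0.0218] bay [-0.017   0.0001] z 0.0218 ft_bay [-3.   0.7] 0.4 gap 36.2
tilt 33.85 az-lead 93.6 lead in tool 0.57
t 34.07 world [0.5701 0.0782 0.0218] bay [-0.015   0.0001] z 0.0218 ft_bay [-3.8  0.8] 0.4 gap 35.8
tilt 33.84 az-lead 93.6 lead in tool 0.57
```

View pics/z11.png

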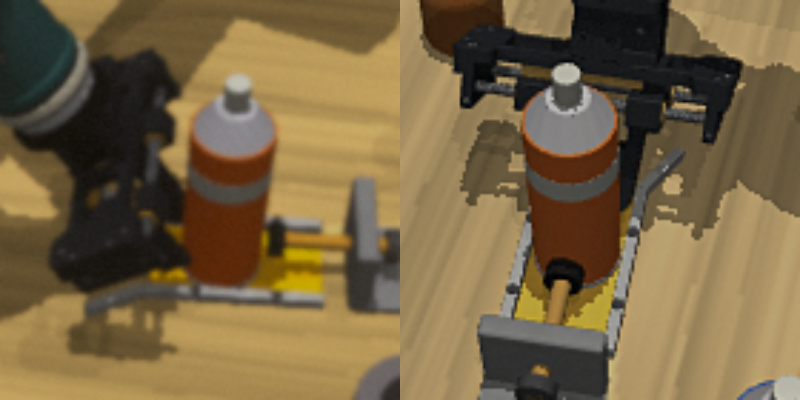

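Nearly touching: the can's edge (zoom col 270) meets the pad. The force is still at drag level, so I continue in 1 mm steps and read the force each time.

```bash
python3 -m handwheel '[{"tx":0.0008,"ty":0,"tz":0.0006,"roll":0},{"tx":0.0017,"ty":0,"tz":0.0011,"roll":0}]' >/dev/null;python3 d.py|head -1
python3 -m handwheel '[{"tx":0.0008,"ty":0,"tz":0.0006,"roll":0}]' >/dev/null;python3 d.py|head -1
python3 -m handwheel '[{"tx":0.0008,"ty":0,"tz":0.0006,"roll":0}]' >/dev/null;python3 d.py|head -1
```

```text
t 34.33 world [0.5699 0.0801 0.0218] bay [-0.0132  0.    ] z 0.0218 ft_bay [-3.6  0.3] -0.2 gap 35.9
t 34.42 world [0.5698 0.0811 0.0218] bay [-0.0121  0.    ] z 0.0218 ft_bay [-3.2  0.7] 0.3 gap 36.1
t 34.5 world [0.5698 0.0821 0.0217] bay [-0.0111 -0.    ] z 0.0217 ft_bay [-3.3 -0.6] 0.2 gap 36.2
```

```bash
for i in 1; do python3 -m handwheel '[{"tx":0.0008,"ty":0,"tz":0.0006,"roll":0}]' >/dev/null;python3 d.py|head -1
python3 -m handwheel '[{"tx":0.0008,"ty":0,"tz":0.0005,"roll":0}]' >/dev/null;python3 d.py|head -1
python3 -m handwheel '[{"tx":0.0008,"ty":0,"tz":0.0006,"roll":0}]' >/dev/null;python3 d.py|head -1; done
```

```text
t 34.58 world [0.5698 0.083  0.0217] bay [-0.0102 -0.0001] z 0.0217 ft_bay [-4.3  0.7] 1.2 gap 36.3
t 34.67 world [0.5698 0.0836 0.0217] bay [-0.0096 -0.0002] z 0.0217 ft_bay [-6.4  1. ] 1.1 gap 35.7
t 34.75 world [0.5699 0.0843 0.0216] bay [-0.009  -0.0004] z 0.0216 ft_bay [-8.2  0.1] 1.7 gap 36.0
```

```bash
python3 -m handwheel '[{"tx":0.0008,"ty":0,"tz":0.0005,"roll":0}]' >/dev/null;python3 d.py|head -1
python3 -m handwheel '[{"tx":0.0008,"ty":0,"tz":0.0006,"roll":0},{"tx":0.0008,"ty":0,"tz":0.0006,"roll":0}]' >/dev/null;python3 d.py|head -1
```

```text
t 34.83 world [0.57   0.0848 0.0216] bay [-0.0084 -0.0005] z 0.0216 ft_bay [-9.1  1.4] 1.3 gap 36.3
t 35.0 world [0.5701 0.0854 0.0216] bay [-0.0079 -0.0007] z 0.0216 ft_bay [-9.6  0. ] 1.4 gap 36.2
```

```bash
python3 -m handwheel '[{"tx":0.0012,"ty":0,"tz":0.0008,"roll":0},{"tx":0.0012,"ty":0,"tz":0.0008,"roll":0}]' >/dev/null;python3 d.py|head -1
python3 -m handwheel '[{"tx":0.0004,"ty":0,"tz":0.0003,"roll":0},{"tx":0.0004,"ty":0,"tz":0.0003,"roll":0},{"tx":0.0004,"ty":0,"tz":0.0003,"roll":0}]' >/dev/null;python3 d.py|head -1
python3 -m handwheel '[{"tx":0,"ty":0,"tz":0,"roll":0},{"tx":0,"ty":0,"tz":0,"roll":0},{"tx":0,"ty":0,"tz":0,"roll":0}]' >/dev/null;python3 d.py
python3 - <<'E'
from rig import r
from h import *
for n in["side","scene"]:
    s=r.snapshot(n);cv2.imwrite(f"pics/{n}12.png",s["img"])
a=cv2.imread("pics/scene12.png")[120:260,210:350];b=cv2.imread("pics/side12.png")[150:290,180:320]
cv2.imwrite("pics/z12.png",np.hstack([cv2.resize(a,(400,400)),cv2.resize(b,(400,400))]))
E
```

```text
t 35.17 world [0.5703 0.0862 0.0216] bay [-0.007  -0.0009] z 0.0216 ft_bay [-12.    2.1] 3.1 gap 35.8
t 35.42 world [0.5703 0.0863 0.0216] bay [-0.007 -0.001] z 0.0216 ft_bay [-13.6   2. ] 2.7 gap 36.1
t 35.67 world [0.5704 0.0863 0.0216] bay [-0.007 -0.001] z 0.0216 ft_bay [-13.3   2.3] 3.2 gap 36.3
tilt 33.59 az-lead 93.4 lead in tool 0.83
```

View pics/z12.png

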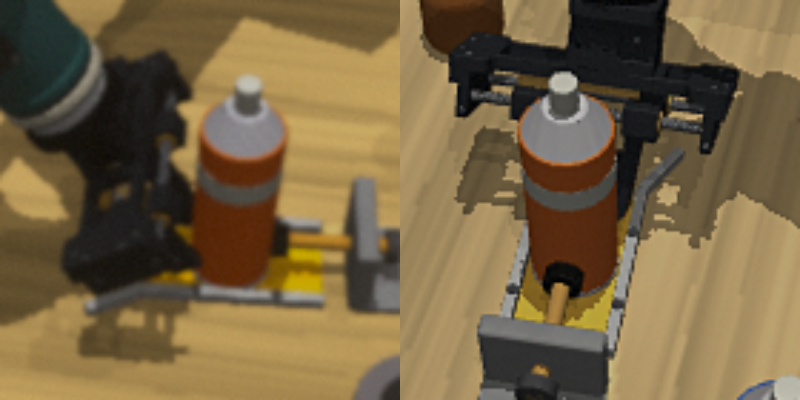

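```bash
python3 -m handwheel '[{"tx":-0.0008,"ty":0,"tz":-0.0006,"roll":0},{"tx":-0.0017,"ty":0,"tz":-0.0011,"roll":0},{"tx":-0.0025,"ty":0,"tz":-0.0017,"roll":0},{"tx":-0.0033,"ty":0,"tz":-0.0022,"roll":0},{"tx":-0.0042,"ty":0,"tz":-0.0028,"roll":0},{"tx":-0.005,"ty":0,"tz":-0.0034,"roll":0},{"tx":-0.0067,"ty":0,"tz":-0.0045,"roll":0},{"tx":-0.009,"ty":0,"tz":-0.006,"roll":0},{"tx":-0.012,"ty":0,"tz":-0.008,"roll":0},{"tx":-0.017,"ty":0,"tz":-0.0114,"roll":0},{"tx":-0.025,"ty":0,"tz":-0.0168,"roll":0},{"tx":-0.034,"ty":0,"tz":-0.023,"roll":0}]' >/dev/null;python3 d.py|head -1
python3 -m handwheel '[{"tx":0,"ty":0,"tz":-0.02,"roll":0},{"tx":0,"ty":0,"tz":-0.05,"roll":0},{"tx":0,"ty":0,"tz":-0.09,"roll":0},{"tx":0,"ty":0,"tz":-0.13,"roll":0},{"tx":0,"ty":0,"tz":-0.17,"roll":0},{"tx":0,"ty":0,"tz":-0.21,"roll":0},{"tx":0,"ty":0,"tz":-0.25,"roll":0},{"tx":0,"ty":0,"tz":-0.28,"roll":0},{"tx":0,"ty":0,"tz":-0.28,"roll":0},{"tx":0,"ty":0,"tz":-0.28,"roll":0}]' >/dev/null;python3 d.py|head -1
python3 - <<'E'
from rig import r
from h import *
for n in["side","scene","wrist"]:
    s=r.snapshot(n);cv2.imwrite(f"pics/{n}13.png",s["img"]);np.savez(f"{n}13.npz",**{k:np.array(v) for k,v in s.items()})
a=cv2.imread("pics/scene13.png")[120:260,210:350];b=cv2.imread("pics/side13.png")[150:290,180:320]
cv2.imwrite("pics/z13.png",np.hstack([cv2.resize(a,(400,400)),cv2.resize(b,(400,400))]))
E
```

```text
t 36.77 world [0.572  0.0474 0.0217] bay [-0.0459  0.0011] z 0.0217 ft_bay [ 0.6 -0.7] 0.0 gap 36.1
t 37.6 world [ 0.5831 -0.1101  0.2562] bay [-0.2037  0.0053] z 0.2562 ft_bay [-0.1 -0.2] -1.0 gap 36.0
```

View pics/z13.png

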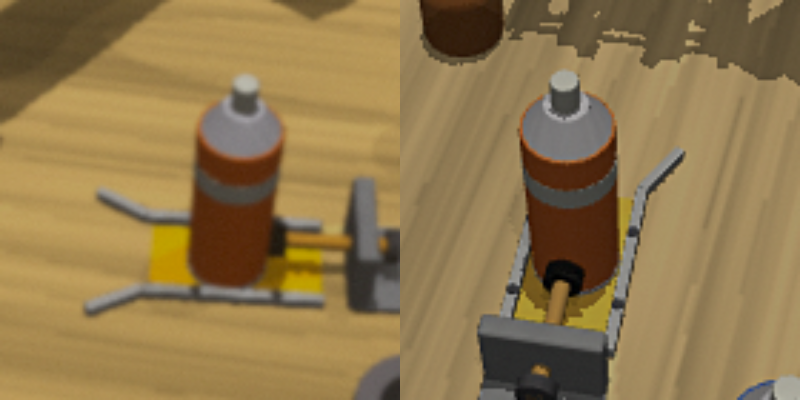

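View pics/scene13.png

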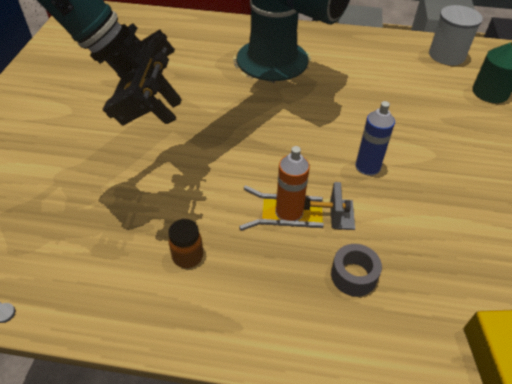

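```bash
cat > c13.py <<'E'
from m import *
print('---')
for n,p,b in [("scene13",(295.6,148.4),(290.2,220)),("side13",(237.7,177.4),(237.9,252.5))]:
    s=dict(np.load(n+".npz"));w=ray(s,b,0);d=np.array(s["pose"])[:2,3]-w[:2];c=w[:2]-.03*d/np.linalg.norm(d)
    print(n,"head",tobay(ray(s,p,.187)).round(4),"base",tobay(c).round(4))
    a=S[n[:-2]]["img"].astype(int);df=np.abs(a-s["img"].astype(int)).sum(2)
    for nm,(x,y,w_,h) in {"scene13":{"jar":(168,218,36,50),"blue":(355,100,42,76),"tape":(330,243,54,54)},"side13":{"jar":(184,122,34,48),"blue":(288,280,48,78),"tape":(116,250,56,58)}}[n].items():
        print(nm,"mean diff",df[y:y+h,x:x+w_].mean().round(2))
E
python3 c13.py | sed '1,/---/d'
```

```text
scene13 head [0.0199 0.0004] base [0.0258 0.0057]
jar mean diff 23.14
blue mean diff 45.39
tape mean diff 33.03
side13 head [0.0203 0.0005] base [ 0.0199 -0.0093]
jar mean diff 14.12
blue mean diff 20.65
tape mean diff 17.41
```

```bash
python3 - <<'E'
import cv2,numpy as np
g=lambda f:cv2.cvtColor(np.load(f)["img"],cv2.COLOR_BGR2GRAY).astype(np.float32)
for n,R in {"scene":{"jar":(163,213,46,60),"blue":(350,95,52,86),"tape":(325,238,64,64),"stop":(330,180,30,50)},"side":{"jar":(180,118,42,56),"blue":(283,275,58,88),"tape":(111,245,66,68)}}.items():
    a,b=g(n+".npz"),g(n+"13.npz")
    for k,(x,y,w,h) in R.items():
        print(n,k,cv2.phaseCorrelate(a[y:y+h,x:x+w].copy(),b[y:y+h,x:x+w].copy()))
E
```

```text
scene jar ((0.21455681965943185, 0.13935939369116568), 0.7353468623426226)
scene blue ((0.1293898045079125, -0.021878117460772728), 0.8087405669836351)
scene tape ((0.004234202976292067, -0.03846029314113508), 0.9967793868854642)
scene stop ((0.05676766848963233, -0.058456206767385055), 0.979601539293925)
side jar ((0.39607108221026266, 0.04012619585492061), 0.986199366958053)
side blue ((-0.00976521559524457, 0.03387267677010186), 0.9960893936510439)
side tape ((0.01910033832646718, -0.0042107161963897966), 0.9991478617360563)
```

Blue can, tape and jar shifted less than 0.5 px (about 1 mm) in both views. The orange can stands at bay (0.020, 0.0005) against the pad with the robot well clear, so I'm handing in.

```bash
python3 -c "
from rig import r
print(r.hand_in()); print(r.get_state()['time_s'])"
```

```text
the job is handed in; nothing more can be done
None
the job is handed in; nothing more can be done
```

The orange can is parked in its bay against the rubber pad, and the job is handed in. No verdict was reported.

**Method:** With the tool straight down, the gripper body would have hit the can before the fingers could push low. The move command has no tilt, so I drove the arm against its reach limit until the tool leaned about 34°. That took about 15 s. I then set the fingers 36 mm apart as a cradle, pushed the can about 27 mm up its side into the lane, and backed straight off.

**Press:** The wrist force held at 12–13.6 N for at least 0.5 s. After allowing for about 3 N of drag, and from about 3.5 mm of pad travel, that is about 9–10 N on the pad. I did not measure the pad force directly.

**Final checks, at about 37.7 s:**
- **Position:** the spray head sits at bay x = 20 mm, y = 0.5 mm in both views. A rougher estimate from the can's base edge disagreed between the views, at y = +6 and −9 mm. I trust the head, because the base edge is partly hidden and was read by eye.
- **Upright and touching:** the can looks upright and in contact with the pad in both pictures. The contact force that remains on the pad could not be measured.
- **Other objects:** the blue can, tape and jar shifted by less than 0.5 pixel, about 1 mm. A plain brightness comparison of the same areas did show changes. I put these down to noise and shadows.
- **Robot:** it is clear of everything, with wrist force near zero.

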